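# Make up a braising kit and a peeling kit for the cooking class

## Task

Make up two kits for the cooking class. Braising kit, in the squarish tray with three compartments: the piece of burdock root lying along the long compartment, and the lying carrot chunk and the slim spice jar in the two square compartments, one in each, either way round. Peeling kit, in the oblong tray with two compartments: the peeler lying along the long compartment and the carrot butt standing upright in the short one; set everything down in the middle of its compartment, chunk lying and jar upright as they are now, and leave the twist timer where it is.

Things in the scene. Friction and masses are not known exactly. Their poses are not given: they have to be found in the camera images.
- square_tray: Squarish low wooden portion tray with three open compartments, 184 x 200 mm (its x by y), fixed on the table. Origin: centre of its underside; z up. Floor 3 mm thick, rim 10 mm above the table (7 mm above the floor), walls 3 mm. The one long compartment (80 mm in x, 194 mm in y) has its centre at x = -0.049, y = 0; the two equal square ones (95 x 95 mm) have their centres at x = +0.042, y = +0.049 and y = -0.049.
- oblong_tray: Oblong low wooden portion tray with two open compartments in line, 90 x 287 mm (its x by y), fixed on the table. Origin: centre of its underside; z up. Floor 3 mm thick, rim 10 mm above the table (7 mm above the floor), walls 3 mm. The long compartment (84 mm in x, 186 mm in y) has its centre at x = 0, y = -0.0475; the short one (84 mm in x, 92 mm in y) has its centre at x = 0, y = +0.0945.
- carrot_chunk_mid (a point): Peeled carrot chunk, the low one lying on its side: 44 mm (its x) by 67 mm (its y, the carrot's length), 41 mm high. Point: its middle, 20.5 mm above its underside; z up. Take it across x. About 75 g.
- carrot_butt_mid (a point): Peeled carrot butt standing upright on its cut face: about 43 mm across at the foot, narrowing to a round top, 87 mm high. Point: its middle, 43.5 mm above its underside; z up. Take it by the lower half. About 85 g.
- spice_jar_mid (a point): Slim closed spice jar with a screw lid, upright, squarish body 43 x 43 mm, 102 mm high. Point: its middle, 51 mm above its underside; x and y are square to its sides, z up. Take it a little above the middle. About 110 g.
- burdock_mid (a point): Piece of burdock root, a thin brown stick lying down: 21 mm (its x) by 121 mm (its y, its length), 15 mm high. Point: its middle, 7.5 mm above its underside. Take it across x. About 30 g.
- peeler_mid (a point): Swivel peeler lying down, green handle and metal head: 158 mm long (its x; the head points to +x), handle 21 mm wide, 13 mm high. Point: the middle of the whole length, 6.5 mm above its underside. The handle runs from x = -0.079 to x = +0.021: take it at x = -0.029, across y. About 45 g.
- timer_mid (a point): Round twist timer, 64 mm across and 37 mm high, standing among the things: it belongs to neither kit and stays where it is. Point: its middle, 18.5 mm above the table.

How it is judged:
By the outcome, as a careful person would: the job done as asked, in the order asked, and still so for the second after the job is handed in, with the robot touching nothing.
It also fails if it takes over 128 s, if anything falls off the work surface, if the arm or the gripper's body presses on something with over 40 N, if the wrist force passes 120 N, or if a joint passes its speed limit or range.

## Robot

A 6-joint arm with a two-finger parallel gripper is mounted at the origin on a cart in front of the work surface, level with it; the furniture and walls round the work are solid. World frame = base frame: x ahead of the robot, y to its left, z up, the work surface at z = 0. Lengths are in m, angles in rad, forces in N, time in s.
With the tool pointing down it reaches from about 0.25 to 0.775 m from the base axis. Payload 4 kg.
Tool frame: the origin (TCP) lies midway between the tips of the shut fingers; the grasp point (between the pads) lies 19 mm behind it (robot.tcp_to_grasp is the distance from the TCP to the grasp point, in m); z points along the fingers, x is the direction in which the jaws open and shut, and the axes are right-handed (so a half turn about z gives the same grasp; the last joint's range is limited). The gripper opens to 94 mm and grips with 3 to 60 N. Pads are 16 mm wide; open, the fingers measure 119 mm over their backs; the gripper's body (75 mm by 177 mm) begins 78 mm behind the grasp point.
Start: joints at [1.13, 0.087, 1.371, -0, 1.684, -0.103], TCP at [0.182, 0.519, 0.206] pointing down, gripper open.
Joint ranges: [-3.1, 3.1], [-0.76, 2.03], [0.27, 2.55], [-1.08, 4.22], [0.17, 2.65], [-2.57, 2.57]. Speed limits (rad/s): [2.79, 2.79, 3.14, 3.14, 3.14, 3.14].

## Interface

Orientations are given as [roll, pitch, yaw] about the fixed x, y, z axes, in that order (R = Rz(yaw) Ry(pitch) Rx(roll)).
In Python, from bench import get_obs, vision, robot gives the robot as it stands.
- The arm moves only by the tool servo_tool, never from a script. Its argument "targets" is text: rows parted by semicolons, each of 7 numbers parted by spaces: the opening, from 0 (shut) to 1 (fully open), then the shift along the tool's x, y, z as a fraction of full scale, then the turn, a rotation vector about the tool's x, y, z as a fraction of full scale. A call has 1 to 12 rows; each row is the pose to reach, as a shift and turn from the pose commanded when the call began, along the tool's axes at that moment, turning the shorter way round; what a row does not reach only later rows make up. Full scale, the value 1, is 0.25 m for a shift and pi rad for a turn. A row lasts 1/12 s, in which the tool goes at most 41.7 mm and 7.16 degrees, less where a joint would pass 70% of its speed; a pose out of reach is approached as far as the arm can. A call with a number of a shift or a turn outside -1 to 1 is refused whole. A call with a gripper value outside its range is refused whole. The fingers move at their own pace and stop on an object; the grip force is fixed at half the most. Time passes only in rows, so rows that repeat a pose let the fingers close. It gives the time, the measured TCP pose, the force and the opening at its end, in the units of the state.
- get_obs(): the state, without advancing time (a new reading comes with each control period).
- vision.snapshot(name): name is "scene" or "top" or "wrist"; returns a dict with "image" (420x560x3 uint8, red, green, blue), "mtx" (3x3 intrinsics, pixels), "k1" (the pictures are not rectified: a ray, as slopes to the right and down, at radius r is drawn at 1 + k1 r^2 times it, then the intrinsics apply), "world_from_camera" (4x4, takes a point from camera to world coordinates); the wrist camera has in their place "T_tool_cam" (4x4, takes a point from camera to tool coordinates, whose origin is the TCP and whose axes are the tool frame's). Camera axes: x right, y down, z forward; pixel columns grow to the right and rows downward; lengths in m; the calibration is good to about 2 mm. A picture is of the moment at which its call begins: read the wrist's pose just before it. There is no depth.
- robot.close_job(): hands the job in, once; it reports no verdict.
The state is a dict: "time": time; "joint_positions": joint angles; "qvel": joint speeds; "joint_torque": joint torques, N m; "tool_pos": TCP position; "ee_rot": TCP orientation; "wrist_force": force on the tool from outside, world axes, zero at the start; "wrist_torque": the same for the moment, N m; "width": finger opening in m.
Only numpy, scipy, OpenCV 4.12 (cv2) and the standard library are available. Lean on these libraries where they do the work, as an engineer would, in place of code of your own. Each camera call takes 0.05 s, during which the arm holds its last target.

## Working session

There is one attempt and no reset: what is moved stays moved. The work goes in short steps, Python scripts to look and compute and a tool call to move; the robot and the scene stay as the last step left them, time stands still between calls to the robot, and variables do not carry over. Pictures are saved under pics/ and viewed, and the job is handed in when it is done.

Besides the shell and the picture viewer there is one more tool, called after "Emit:" by a JSON object that holds its "fn" and its "kwargs", one argument or row to a line. servo_tool: Moves the arm, as the interface text tells. Its arguments: {"type":"object","properties":{"targets":{"type":"string"}},"required":["targets"]}

```bash
mkdir -p pics; ls
python3 - <<'E'
from bench import get_obs, vision, robot
import cv2
print(get_obs())
for n in ("scene","top","wrist"):
    s=vision.snapshot(n); cv2.imwrite(f"pics/{n}0.png",s["image"][:,:,::-1])
    print(n,{k:v for k,v in s.items() if k!="image"})
E
```

```text
pics
{'time': 0.0, 'joint_positions': array([ 1.12989398e+00,  8.79436472e-02,  1.37225230e+00, -1.52640035e-05,
        1.68359190e+00, -1.03107709e-01]), 'qvel': array([-0.00019445, -0.0005102 , -0.00173079, -0.00032591, -0.00031221,
        0.0002028 ]), 'joint_torque': array([-2.84554862e-04, -3.40171337e+01, -3.02434731e+01,  7.18443654e-02,
        3.26608366e-02, -1.66110003e-04]), 'tool_pos': array([0.18205119, 0.51841315, 0.20431138]), 'ee_rot': array([-3.14138180e+00,  2.18509613e-03,  1.23300022e+00]), 'wrist_force': array([ 0.19693934, -0.5275104 ,  0.31156582]), 'wrist_torque': array([ 0.03826771,  0.00652617, -0.02248609]), 'width': 0.09372740198904272}
scene {'mtx': array([[417.06050672,   0.        , 279.13392212],
       [  0.        , 417.06050672, 213.00583917],
       [  0.        ,   0.        ,   1.        ]]), 'k1': -0.03455017665292344, 'world_from_camera': array([[ 0.66570546, -0.49524002,  0.55818774, -0.00295004],
       [-0.74618867, -0.44802944,  0.49241455, -0.50290003],
       [ 0.00622115, -0.74431643, -0.66779814,  0.74668801],
       [ 0.        ,  0
[... 351 characters left out ...]
.02613382,  0.01626897],
       [ 0.03099715, -0.16049946, -0.98654909,  1.21407036],
       [ 0.        ,  0.        ,  0.        ,  1.        ]])}
wrist {'mtx': array([[292.51095755,   0.        , 278.54017574],
       [  0.        , 292.51095755, 208.04365561],
       [  0.        ,   0.        ,   1.        ]]), 'k1': 0.01970864570025772, 'T_tool_cam': array([[ 9.99999786e-01,  5.90507737e-04,  2.80724258e-04,
         9.94610298e-04],
       [-6.43187749e-04,  9.65608244e-01,  2.60000587e-01,
        -7.43086707e-02],
       [-1.17537300e-04, -2.60000712e-01,  9.65608418e-01,
        -1.79384482e-01],
       [ 0.00000000e+00,  0.00000000e+00,  0.00000000e+00,
         1.00000000e+00]])}
```

View pics/scene0.png

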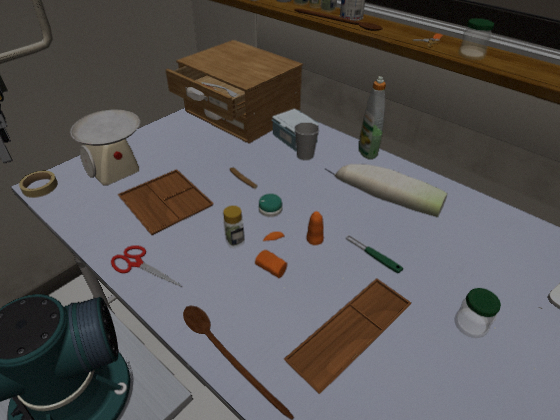

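View pics/top0.png

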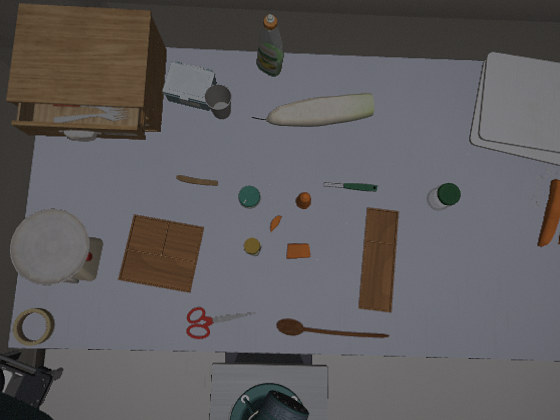

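View pics/wrist0.png

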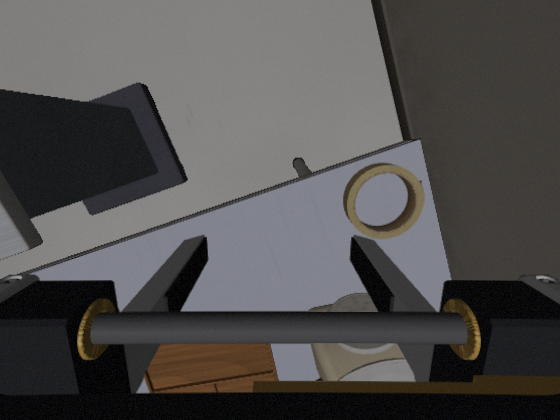

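```bash
cat > h.py <<'E'
import numpy as np, cv2
from bench import get_obs, vision, robot
from scipy.spatial.transform import Rotation as R
def dist(s): return np.array([s["k1"],0,0,0,0.])
def W(s,obs=None):
    if "world_from_camera" in s: return s["world_from_camera"]
    T=np.eye(4);T[:3,:3]=R.from_euler('xyz',obs["ee_rot"]).as_matrix();T[:3,3]=obs["tool_pos"]
    return T@s["T_tool_cam"]
def ray(s,uv,z,obs=None):
    T=W(s,obs); p=cv2.undistortPoints(np.array(uv,float).reshape(-1,1,2),s["mtx"],dist(s)).reshape(-1,2)
    d=np.c_[p,np.ones(len(p))]@T[:3,:3].T; o=T[:3,3]
    return o+d*((z-o[2])/d[:,2])[:,None]
def proj(s,P,obs=None):
    T=np.linalg.inv(W(s,obs)); P=np.array(P,float).reshape(-1,3)
    c=P@T[:3,:3].T+T[:3,3]
    x=c[:,:2]/c[:,2:]; r2=(x**2).sum(1,keepdims=True); x=x*(1+s["k1"]*r2)
    return x*[s["mtx"][0,0],s["mtx"][1,1]]+s["mtx"][:2,2]
def zoom(s,c,h,name,f=4):
    x,y=c; im=s["image"][max(0,y-h[1]):y+h[1],max(0,x-h[0]):x+h[0],::-1]
    cv2.imwrite("pics/"+name,cv2.resize(np.clip(im.astype(float)*1.6,0,255).astype(np.uint8),None,fx=f,fy=f,interpolation=cv2.INTER_CUBIC))
E
python3 - <<'E'
from h import *
s=vision.snapshot("top"); o=get_obs()
print(proj(s,[o["tool_pos"]]))
zoom(s,(200,230),(100,75),"t1.png"); zoom(s,(340,240),(100,75),"t2.png")
hsv=cv2.cvtColor(s["image"],cv2.COLOR_RGB2HSV)
for n,u,z in [("burdock",(197,181),.0075),("timer",(249,196),.037),("jar",(252,245),.1),("chunk",(298,251),.041),("butt",(304,200),.06),("peeler",(350,187),.01),("sq",(162,253),.01),("ob",(379,260),.01)]:
    print(n,ray(s,u,z)[0].round(3),hsv[u[1],u[0]])
E
```

```text
[[ 39.62346124 363.24537091]]
burdock [0.658 0.231 0.008] [ 17 103  84]
timer [0.613 0.077 0.037] [ 83 116  79]
jar [0.469 0.06  0.1  ] [ 21 153 102]
chunk [ 0.461 -0.066  0.041] [ 13 185 116]
butt [ 0.602 -0.078  0.06 ] [ 12 184 115]
peeler [ 0.655 -0.217  0.01 ] [ 74 113  61]
sq [0.446 0.316 0.01 ] [ 13 125  43]
ob [ 0.444 -0.3    0.01 ] [ 14 135  81]
```

View pics/t1.png

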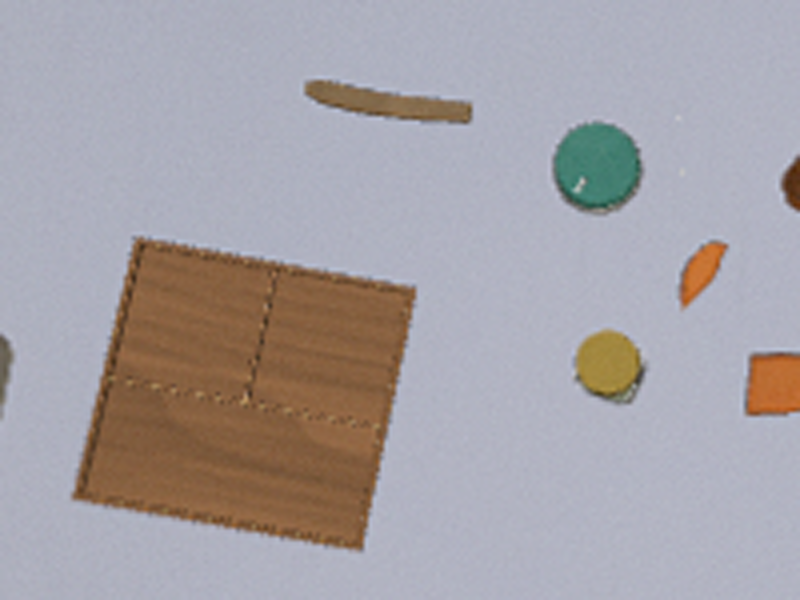

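View pics/t2.png

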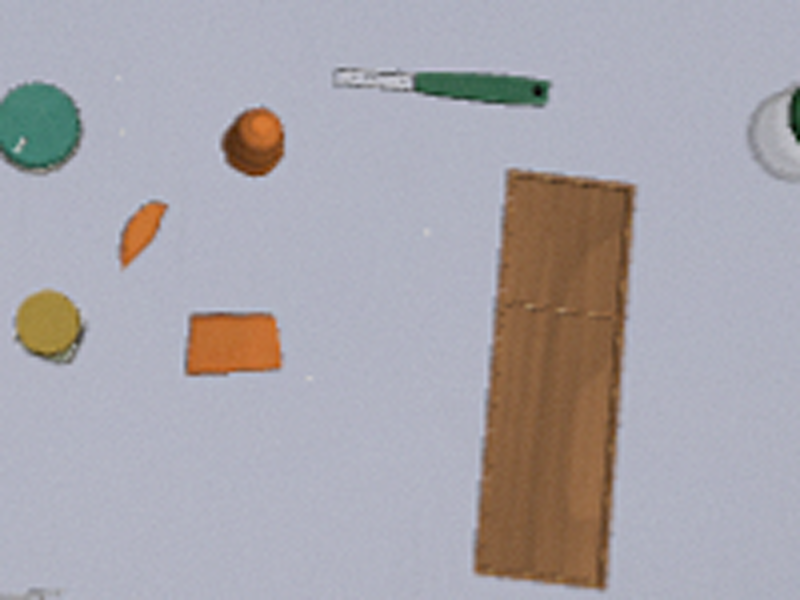

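```bash
cat > m.py <<'E'
from h import *
s=vision.snapshot("top")
hsv=cv2.cvtColor(s["image"],cv2.COLOR_RGB2HSV)
H,S,V=[hsv[...,i].astype(int) for i in range(3)]
def blob(mask,near):
    n,l,st,c=cv2.connectedComponentsWithStats(mask.astype(np.uint8))
    i=1+np.argmin(np.linalg.norm(c[1:]-near,axis=1)+1e3*(st[1:,4]<40))
    return (l==i).astype(np.uint8),st[i],c[i]
def rect(mask,near,z,name):
    b,st,c=blob(mask,near)
    cs,_=cv2.findContours(cv2.resize(b*255,None,fx=4,fy=4,interpolation=cv2.INTER_LINEAR)//128,cv2.RETR_EXTERNAL,cv2.CHAIN_APPROX_NONE)
    k=max(cs,key=len).reshape(-1,2)/4.-.375
    p=ray(s,k,z)[:,:2]
    r=cv2.minAreaRect((p*1000).astype(np.float32))
    bx=cv2.boxPoints(r); e0=bx[1]-bx[0]; e1=bx[2]-bx[1]
    L=e0 if np.hypot(*e0)>np.hypot(*e1) else e1
    print(name,"c",np.round(r[0],1),"size",np.round(sorted(r[1]),1),"long-axis deg",round(np.degrees(np.arctan2(L[1],L[0]))%180,1),"centroid",ray(s,c,z)[0,:2].round(4)*1000,"npx",st[4])
    return b,bx
E
cat > m1.py <<'E'
from m import *
nb=(S>75)
wood=(S>75)&(H<22)
rect(wood,(197,181),.0075,"burdock")
rect(wood,(298,251),.030,"chunk")
rect(wood,(304,200),.03,"butt")
rect((V<120)&(S>20)|(S>60),(350,187),.0065,"peeler")
rect((S>60)&(H>45)&(H<100),(360,187),.0065,"handle")
rect(S>60,(249,196),.037,"timer")
rect((S>100),(252,245),.102,"jarlid")
b,bx=rect(wood,(162,253),.008,"sq"); print(bx)
b,bx=rect(wood,(379,260),.008,"ob"); print(bx)
E
python3 m1.py
```

```text
burdock c [659.2 231.7] size [ 19.1 119.8] long-axis deg 82.6 centroid [659.7 232.7] npx 199
chunk c [463.1 -66.5] size [44.1 64.2] long-axis deg 91.8 centroid [462.7 -66.2] npx 319
butt c [607.8 -77.8] size [42.4 48.9] long-axis deg 1.3 centroid [607.3 -79.1] npx 197
peeler c [ 659.2 -248.1] size [ 26.6 105.7] long-axis deg 85.1 centroid [ 658.3 -250.5] npx 253
handle c [ 658.  -246.9] size [21.3 97.1] long-axis deg 88.3 centroid [ 658.4 -247.7] npx 196
timer c [612.8  76.5] size [58.8 60.1] long-axis deg 2.0 centroid [613.1  76.6] npx 342
jarlid c [467.2  61.3] size [41.4 41.5] long-axis deg 2.1 centroid [467.3  61. ] npx 198
sq c [447.3 318.4] size [188.7 205.5] long-axis deg 81.5 centroid [445.8 318.6] npx 4822
[[338.7599  230.76175]
 [525.395   202.75894]
 [555.88947 406.00058]
 [369.25433 434.0034 ]]
ob c [ 449.2 -299.5] size [ 93.8 291.5] long-axis deg 174.8 centroid [ 445.3 -299.1] npx 3235
[[ 299.8424  -332.92755]
 [ 590.1146  -359.4718 ]
 [ 598.6566  -266.0609 ]
 [ 308.3844  -239.51666]]
```

Run:
```python
from h import *
s=vision.snapshot("scene")
zoom(s,(270,235),(66,50),"s1.png",6)
```

```text
(no output)
```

View pics/s1.png

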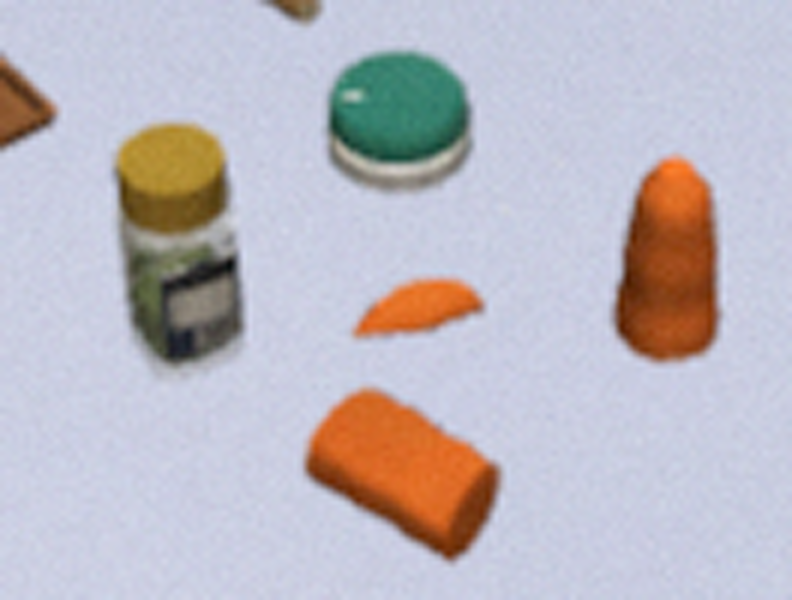

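```bash
cat > plan.py <<'E'
# usage: plan.py x y z yawdeg [x y z yawdeg ...]  -> shifts/turn fractions from current pose
from h import *
import sys
def plan(*wps):
    o=get_obs(); Rm=R.from_euler('xyz',o["ee_rot"]); p=o["tool_pos"]
    print("t",round(o["time"],2),"pos",p.round(4),"rpy",np.degrees(o["ee_rot"]).round(2),"w",round(o["width"],4),"F",o["wrist_force"].round(1),"j6",o["joint_positions"][5].round(2))
    for x,y,z,yaw in wps:
        T=R.from_euler('xyz',[np.pi,0,np.radians(yaw)])
        d=Rm.inv().apply(np.array([x,y,z])-p)/.25; rv=(Rm.inv()*T).as_rotvec()/np.pi
        print("to",x,y,z,yaw,": %.4f %.4f %.4f  %.4f %.4f %.4f"%(*d,*rv), "rows>=",int(np.ceil(max(np.linalg.norm(d)*.25/.0417,np.degrees(np.linalg.norm(rv)*np.pi)/7.16))))
if __name__=="__main__":
    a=np.array(sys.argv[1:],float).reshape(-1,4); plan(*a)
E
python3 plan.py .35 .37 .25 40 .30 .30 .25 20 .659 .232 .22 -7.4
```

```text
t 0.3 pos [0.1822 0.5188 0.2051] rpy [-1.800e+02  4.000e-02  7.064e+01] w 0.0939 F [ 0.4 -0.7 -0.4] j6 -0.1
to 0.35 0.37 0.25 40.0 : -0.3391 0.8304 -0.1794  0.0000 0.0002 0.1702 rows>= 6
to 0.3 0.3 0.25 20.0 : -0.6695 0.7346 -0.1792  0.0001 0.0002 0.2814 rows>= 8
to 0.659 0.232 0.22 -7.4 : -0.4502 2.1795 -0.0595  0.0001 0.0002 0.4336 rows>= 14
```

Emit:
{"fn": "servo_tool", "kwargs": {
  "targets": "0.6 -0.3 0.4 -0.18 0 0 0.1; 0.6 -0.6 0.7 -0.18 0 0 0.2; 0.6 -0.6 0.7 -0.18 0 0 0.25; 0.6 -0.6 0.7 -0.18 0 0 0.28; 0.6 -0.6 0.8 -0.18 0 0 0.32; 0.6 -0.6 1 -0.18 0 0 0.36; 0.6 -0.6 1 -0.18 0 0 0.4; 0.6 -0.6 1 -0.18 0 0 0.433; 0.6 -0.6 1 -0.18 0 0 0.433; 0.6 -0.6 1 -0.18 0 0 0.433"
}}

```text
time: 1.13
tool_pos: [0.3695, 0.2935, 0.2504]
ee_rot: [3.142, 0.0, -0.026]
wrist_force: [-0.4, 0.1, -0.6]
width: 0.0566
```

```bash
python3 plan.py .659 .232 .2 -7.4
```

```text
t 1.13 pos [0.3695 0.2935 0.2504] rpy [ 1.8e+02  1.0e-02 -1.5e+00] w 0.0566 F [-0.4  0.1 -0.6] j6 0.58
to 0.659 0.232 0.2 -7.4 : 1.1643 0.2155 0.2012  0.0000 0.0001 0.0328 rows>= 8
```

Emit:
{"fn": "servo_tool", "kwargs": {
  "targets": "0.6 0.9 0.2 0.15 0 0 0; 0.6 0.9 0.2 0.15 0 0 0; 0.6 0.9 0.2 0.15 0 0 0; 0.6 0.9 0.2 0.15 0 0 0; 0.6 0.9 0.2 0.15 0 0 0; 0.6 0.9 0.2 0.15 0 0 0; 0.6 0.9 0.2 0.15 0 0 0; 0.6 0.9 0.2 0.15 0 0 0; 0.6 0.9 0.2 0.15 0 0 0"
}}

```text
time: 1.88
tool_pos: [0.5919, 0.2411, 0.2131]
ee_rot: [-3.141, 0.001, -0.017]
wrist_force: [0.3, 0.1, 0.4]
width: 0.0565
```

```bash
python3 - <<'E'
from h import *
o=get_obs(); s=vision.snapshot("wrist"); cv2.imwrite("pics/w1.png",s["image"][:,:,::-1])
print(proj(s,[[.659,.232,.0075],[.447,.318,.01]],o))
E
python3 plan.py .659 .232 .2 -7.4
```

```text
[[327.54653447 194.04037947]
 [161.41347041 130.20265551]]
t 1.93 pos [0.5917 0.2414 0.2138] rpy [-1.7996e+02 -3.0000e-02 -9.2000e-01] w 0.0569 F [-0.7 -0.2  0.2] j6 0.31
to 0.659 0.232 0.2 -7.4 : 0.2697 0.0332 0.0554  -0.0002 -0.0001 0.0360 rows>= 2
```

View pics/w1.png

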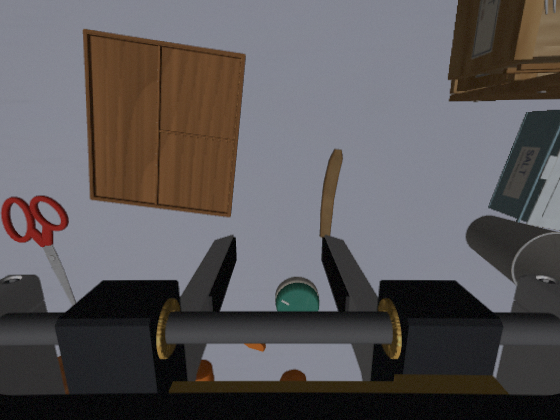

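```bash
cat > wm.py <<'E'
from h import *
def wrect(s,o,mask,near,z,name,amin=100):
    n,l,st,c=cv2.connectedComponentsWithStats(mask.astype(np.uint8))
    i=1+np.argmin(np.linalg.norm(c[1:]-near,axis=1)+1e3*(st[1:,4]<amin))
    cs,_=cv2.findContours((l==i).astype(np.uint8),cv2.RETR_EXTERNAL,cv2.CHAIN_APPROX_NONE)
    k=max(cs,key=len).reshape(-1,2).astype(float)
    p=ray(s,k,z,o)[:,:2]; r=cv2.minAreaRect((p*1000).astype(np.float32))
    bx=cv2.boxPoints(r); e0=bx[1]-bx[0]; e1=bx[2]-bx[1]
    L=e0 if np.hypot(*e0)>np.hypot(*e1) else e1
    print(name,"c",np.round(r[0],1),"size",np.round(sorted(r[1]),1),"long deg",round(np.degrees(np.arctan2(L[1],L[0]))%180,1),"centroid",(ray(s,c[i],z,o)[0,:2]*1000).round(1))
    return bx
def hsvof(s): 
    h=cv2.cvtColor(s["image"],cv2.COLOR_RGB2HSV).astype(int); return h[...,0],h[...,1],h[...,2]
E
python3 - <<'E'
from wm import *
o=get_obs(); s=vision.snapshot("wrist"); H,S,V=hsvof(s)
w=(S>75)&(H<22); w[230:]=0
wrect(s,o,w,(165,125),.008,"sq"); 
w=(S>75)&(H<22);w[236:]=0
wrect(s,o,w,(330,195),.0075,"burdock")
E
```

```text
sq c [448.2 317.2] size [188.4 203.8] long deg 81.5 centroid [447.8 327.3]
burdock c [660.8 232.2] size [ 18.8 118.5] long deg 82.7 centroid [661.6 235.4]
```

```bash
python3 plan.py .66 .232 .06 -7.4 .66 .232 .003 -7.4
```

```text
t 1.98 pos [0.5916 0.2415 0.2142] rpy [-1.7995e+02 -7.0000e-02 -9.0000e-01] w 0.0563 F [-1.2  0.  -0.5] j6 0.31
to 0.66 0.232 0.06 -7.4 : 0.2734 0.0344 0.6172  -0.0003 -0.0004 0.0361 rows>= 5
to 0.66 0.232 0.003 -7.4 : 0.2731 0.0346 0.8452  -0.0003 -0.0004 0.0361 rows>= 6
```

Emit:
{"fn": "servo_tool", "kwargs": {
  "targets": "0.6 0.273 0.034 0.3 0 0 0.036; 0.6 0.273 0.034 0.3 0 0 0.036; 0.6 0.273 0.034 0.3 0 0 0.036; 0.6 0.273 0.034 0.5 0 0 0.036; 0.6 0.273 0.034 0.617 0 0 0.036; 0.6 0.273 0.034 0.617 0 0 0.036; 0.6 0.273 0.034 0.617 0 0 0.036"
}}

```text
time: 2.57
tool_pos: [0.658, 0.2314, 0.0568]
ee_rot: [3.14, 0.005, -0.129]
wrist_force: [-0.7, 0.7, 0.3]
width: 0.0563
```

```bash
python3 plan.py .66 .232 .003 -7.4
python3 - <<'E'
from h import *
s=vision.snapshot("wrist"); cv2.imwrite("pics/w2.png",s["image"][:,:,::-1])
E
```

```text
t 2.57 pos [0.658  0.2314 0.0568] rpy [179.89   0.3   -7.38] w 0.0563 F [-0.7  0.7  0.3] j6 0.39
to 0.66 0.232 0.003 -7.4 : 0.0088 -0.0039 0.2152  0.0006 0.0017 0.0001 rows>= 2
```

View pics/w2.png

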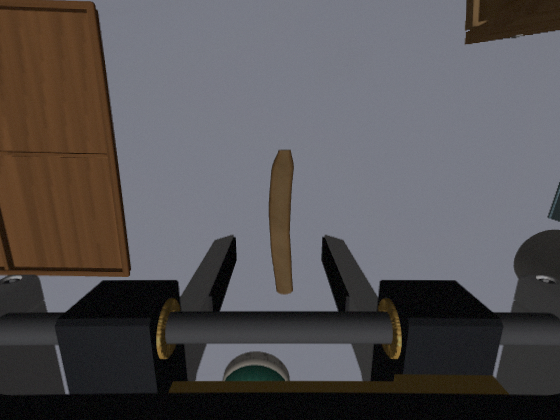

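Emit:
{"fn": "servo_tool", "kwargs": {
  "targets": "0.6 0.008 0 0.1 0 0 0; 0.6 0.008 0 0.21 0 0 0; 0.6 0.008 0 0.21 0 0 0; 0.6 0.008 0 0.21 0 0 0; 0 0.008 0 0.21 0 0 0; 0 0.008 0 0.21 0 0 0; 0 0.008 0 0.21 0 0 0; 0 0.008 0 0.21 0 0 0; 0 0.008 0 0.21 0 0 0; 0 0.008 0 0.21 0 0 0"
}}

```text
time: 3.45
tool_pos: [0.6628, 0.2309, 0.0068]
ee_rot: [-3.141, -0.0, -0.13]
wrist_force: [-1.5, 0.5, 0.3]
width: 0.0199
```

```bash
python3 plan.py .66 .232 .07 -7.4
```

```text
t 3.45 pos [0.6628 0.2309 0.0068] rpy [-1.7998e+02 -2.0000e-02 -7.4600e+00] w 0.0199 F [-1.5  0.5  0.3] j6 0.38
to 0.66 0.232 0.07 -7.4 : -0.0115 -0.0031 -0.2529  -0.0001 -0.0001 -0.0003 rows>= 2
```

```bash
python3 plan.py .66 .232 .07 -7.4 .398 .326 .07 -8.5 .398 .326 .016 -8.5
```

```text
t 3.45 pos [0.6628 0.2309 0.0068] rpy [-1.7998e+02 -2.0000e-02 -7.4600e+00] w 0.0199 F [-1.5  0.5  0.3] j6 0.38
to 0.66 0.232 0.07 -7.4 : -0.0115 -0.0031 -0.2529  -0.0001 -0.0001 -0.0003 rows>= 2
to 0.398 0.326 0.07 -8.5 : -1.0994 -0.2399 -0.2532  -0.0001 -0.0001 0.0058 rows>= 7
to 0.398 0.326 0.016 -8.5 : -1.0995 -0.2398 -0.0372  -0.0001 -0.0001 0.0058 rows>= 7
```

Emit:
{"fn": "servo_tool", "kwargs": {
  "targets": "0 0 0 -0.12 0 0 0; 0 0 0 -0.25 0 0 0; 0 -0.1 0 -0.25 0 0 0; 0 -0.22 -0.05 -0.25 0 0 0; 0 -0.35 -0.1 -0.25 0 0 0.006; 0 -0.48 -0.12 -0.25 0 0 0.006; 0 -0.61 -0.15 -0.25 0 0 0.006; 0 -0.74 -0.18 -0.25 0 0 0.006; 0 -0.87 -0.21 -0.25 0 0 0.006; 0 -0.95 -0.24 -0.25 0 0 0.006; 0 -1 -0.24 -0.25 0 0 0.006; 0 -1 -0.24 -0.25 0 0 0.006"
}}

```text
time: 4.45
tool_pos: [0.4205, 0.3232, 0.0688]
ee_rot: [3.141, 0.001, -0.146]
wrist_force: [0.0, -0.2, -0.5]
width: 0.0182
```

```bash
python3 plan.py .399 .325 .05 -8.5 .399 .325 .011 -8.5
python3 - <<'E'
from wm import *
o=get_obs();s=vision.snapshot("wrist"); cv2.imwrite("pics/w3.png",s["image"][:,:,::-1])
print(proj(s,[[.3993,.3250,.003]],o))
E
```

```text
t 4.45 pos [0.4205 0.3232 0.0688] rpy [ 1.7999e+02  4.0000e-02 -8.3800e+00] w 0.0182 F [ 0.  -0.2 -0.5] j6 0.69
to 0.399 0.325 0.05 -8.5 : -0.0860 0.0052 0.0753  0.0001 0.0002 0.0006 rows>= 1
to 0.399 0.325 0.011 -8.5 : -0.0858 0.0052 0.2313  0.0001 0.0002 0.0006 rows>= 2
[[252.7926087  220.69255043]]
```

View pics/w3.png

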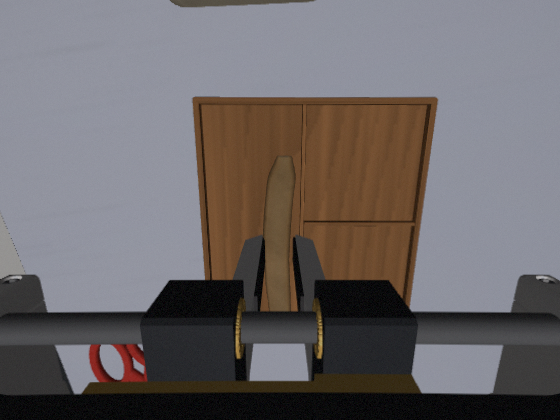

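Emit:
{"fn": "servo_tool", "kwargs": {
  "targets": "0 -0.086 0.005 0 0 0 0; 0 -0.086 0.005 0.08 0 0 0; 0 -0.086 0.005 0.15 0 0 0; 0 -0.086 0.005 0.2 0 0 0; 0 -0.086 0.005 0.23 0 0 0; 0 -0.086 0.005 0.23 0 0 0; 0 -0.086 0.005 0.23 0 0 0"
}}

```text
time: 5.08
tool_pos: [0.4021, 0.3244, 0.0113]
ee_rot: [-3.142, -0.0, -0.15]
wrist_force: [-0.2, 0.9, -0.3]
width: 0.0184
```

```bash
python3 plan.py .399 .325 .011 -8.5
```

```text
t 5.08 pos [0.4021 0.3244 0.0113] rpy [-1.80e+02 -1.00e-02 -8.61e+00] w 0.0184 F [-0.2  0.9 -0.3] j6 0.72
to 0.399 0.325 0.011 -8.5 : -0.0128 -0.0005 0.0012  -0.0000 -0.0000 -0.0006 rows>= 1
```

Emit:
{"fn": "servo_tool", "kwargs": {
  "targets": "0 -0.012 0 0.004 0 0 0; 0 -0.012 0 0.004 0 0 0; 0.45 -0.012 0 0.004 0 0 0; 0.45 -0.012 0 0.004 0 0 0; 0.45 -0.012 0 0.004 0 0 0; 0.45 -0.012 0 -0.1 0 0 0; 0.45 -0.012 0 -0.25 0 0 0; 0.45 -0.012 0 -0.4 0 0 0; 0.45 -0.012 0.1 -0.6 0 0 0; 0.7 -0.012 0.25 -0.7 0 0 0; 0.7 -0.012 0.4 -0.75 0 0 0; 0.7 -0.012 0.4 -0.75 0 0 0"
}}

```text
time: 6.08
tool_pos: [0.3843, 0.2241, 0.2035]
ee_rot: [-3.139, -0.007, -0.151]
wrist_force: [0.3, 0.9, -0.3]
width: 0.0588
```

```bash
python3 plan.py .46 0.03 .2 1.8
python3 - <<'E'
from wm import *
o=get_obs();s=vision.snapshot("wrist"); cv2.imwrite("pics/w4.png",s["image"][:,:,::-1])
E
```

```text
t 6.08 pos [0.3843 0.2241 0.2035] rpy [-179.86   -0.42   -8.63] w 0.0588 F [ 0.3  0.9 -0.3] j6 0.55
to 0.46 0.03 0.2 1.8 : 0.4157 0.7223 0.0152  -0.0006 -0.0024 -0.0580 rows>= 5
```

View pics/w4.png

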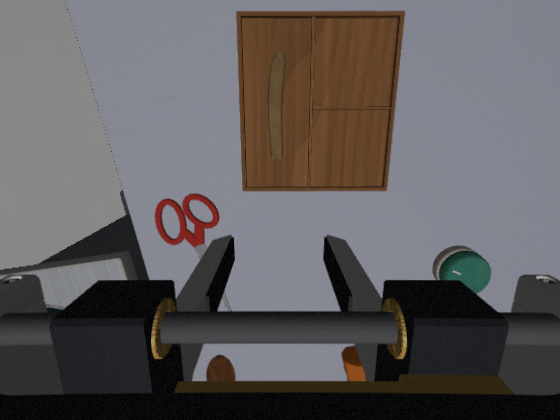

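Emit:
{"fn": "servo_tool", "kwargs": {
  "targets": "0.7 0.1 0.15 0 0 0 0; 0.7 0.2 0.3 0 0 0 -0.03; 0.7 0.3 0.45 0 0 0 -0.058; 0.7 0.41 0.6 0 0 0 -0.058; 0.7 0.41 0.72 0 0 0 -0.058; 0.7 0.41 0.72 0 0 0 -0.058; 0.7 0.41 0.72 0 0 0 -0.058; 0.7 0.41 0.72 0 0 0 -0.058"
}}

```text
time: 6.8
tool_pos: [0.4577, 0.0338, 0.1977]
ee_rot: [-3.14, 0.002, 0.033]
wrist_force: [0.3, 0.8, -0.1]
width: 0.066
```

Run:
```python
from wm import *
o=get_obs();s=vision.snapshot("wrist"); cv2.imwrite("pics/w5.png",s["image"][:,:,::-1])
print(o["tool_pos"],np.degrees(o["ee_rot"]))
print(proj(s,[[.4625,-.0663,.03],[.467,.061,.102],[.467,.061,0],[.607,-.078,.0]],o))
```

```text
[0.45773247 0.03383715 0.19773184] [-1.79914983e+02  9.03340058e-02  1.88581163e+00]
[[278.65663295 269.68950511]
 [287.7527883  182.94962121]
 [285.51117121 169.01490407]
 [380.80302596 270.79451104]]
```

View pics/w5.png

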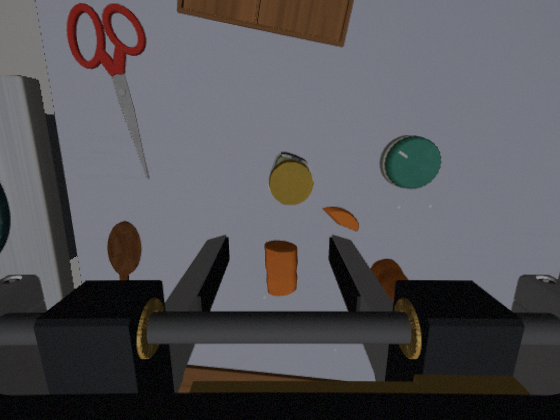

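```bash
python3 plan.py .4635 -.066 .2 1.8 .4635 -.066 .004 1.8
```

```text
t 6.85 pos [0.4577 0.0344 0.198 ] rpy [-1.7993e+02  6.0000e-02  1.9800e+00] w 0.0659 F [0.4 0.3 0.2] j6 -0.08
to 0.4635 -0.066 0.2 1.8 : 0.0094 0.4023 -0.0085  -0.0004 0.0004 0.0010 rows>= 3
to 0.4635 -0.066 0.004 1.8 : 0.0102 0.4033 0.7755  -0.0004 0.0004 0.0010 rows>= 6
```

Emit:
{"fn": "servo_tool", "kwargs": {
  "targets": "0.7 0.01 0.15 0 0 0 0; 0.7 0.01 0.3 0 0 0 0; 0.7 0.01 0.402 0.1 0 0 0.001; 0.7 0.01 0.402 0.25 0 0 0.001; 0.7 0.01 0.402 0.4 0 0 0.001; 0.7 0.01 0.402 0.55 0 0 0.001; 0.7 0.01 0.402 0.68 0 0 0.001; 0.7 0.01 0.402 0.74 0 0 0.001; 0.7 0.01 0.402 0.77 0 0 0.001; 0.7 0.01 0.402 0.77 0 0 0.001; 0.7 0.01 0.402 0.77 0 0 0.001"
}}

```text
time: 7.77
tool_pos: [0.4646, -0.0662, 0.007]
ee_rot: [3.142, -0.001, 0.032]
wrist_force: [-0.2, -0.7, 0.2]
width: 0.0659
```

```bash
python3 plan.py .4635 -.066 .004 1.8
```

```text
t 7.77 pos [ 0.4646 -0.0662  0.007 ] rpy [ 1.80e+02 -7.00e-02  1.85e+00] w 0.0659 F [-0.2 -0.7  0.2] j6 -0.3
to 0.4635 -0.066 0.004 1.8 : -0.0045 -0.0010 0.0119  0.0000 -0.0004 0.0003 rows>= 1
```

Emit:
{"fn": "servo_tool", "kwargs": {
  "targets": "0.7 -0.004 0 0.008 0 0 0; 0 -0.004 0 0.008 0 0 0; 0 -0.004 0 0.008 0 0 0; 0 -0.004 0 0.008 0 0 0; 0 -0.004 0 0.008 0 0 0; 0 -0.004 0 -0.1 0 0 0; 0 -0.004 0 -0.22 0 0 0; 0 -0.004 0 -0.35 0 0 0; 0 -0.004 0 -0.5 0 0 0; 0 -0.004 0 -0.65 0 0 0; 0 -0.004 0 -0.75 0 0 0; 0 -0.004 0 -0.75 0 0 0"
}}

```text
time: 8.77
tool_pos: [0.466, -0.0683, 0.2009]
ee_rot: [3.138, -0.013, 0.03]
wrist_force: [0.1, -0.7, 0.3]
width: 0.0418
```

```bash
python3 plan.py .4965 .15 .19 1.8 .4965 .36 .19 -8.5
```

```text
t 8.77 pos [ 0.466  -0.0683  0.2009] rpy [179.79  -0.72   1.71] w 0.0418 F [ 0.1 -0.7  0.3] j6 -0.3
to 0.4965 0.15 0.19 1.8 : 0.1474 -0.8694 0.0423  0.0012 -0.0040 -0.0005 rows>= 6
to 0.4965 0.36 0.19 -8.5 : 0.1725 -1.7090 0.0395  0.0008 -0.0041 0.0567 rows>= 11
```

Emit:
{"fn": "servo_tool", "kwargs": {
  "targets": "0 0.02 -0.12 0 0 0 0; 0 0.04 -0.26 0 0 0 0; 0 0.06 -0.4 0 0 0 0; 0 0.08 -0.55 0 0 0 0; 0 0.1 -0.7 0 0 0 0; 0 0.12 -0.85 0 0 0 0; 0 0.13 -1 0 0 0 0; 0 0.13 -1 0 0 0 0; 0 0.13 -1 0 0 0 0"
}}

```text
time: 9.52
tool_pos: [0.4867, 0.1849, 0.1917]
ee_rot: [3.141, 0.003, 0.034]
wrist_force: [0.1, 0.3, -0.9]
width: 0.0419
```

```bash
python3 plan.py .4965 .36 .19 -8.5 .4965 .36 .06 -8.5
```

```text
t 9.52 pos [0.4867 0.1849 0.1917] rpy [179.95   0.19   1.94] w 0.0419 F [ 0.1  0.3 -0.9] j6 0.22
to 0.4965 0.36 0.19 -8.5 : 0.0629 -0.6987 0.0058  0.0004 0.0010 0.0580 rows>= 5
to 0.4965 0.36 0.06 -8.5 : 0.0646 -0.6992 0.5258  0.0004 0.0010 0.0580 rows>= 6
```

Run:
```python
from wm import *
o=get_obs();s=vision.snapshot("wrist"); cv2.imwrite("pics/w6.png",s["image"][:,:,::-1])
t=vision.snapshot("top"); c=vision.snapshot("scene")
cv2.imwrite("pics/top6.png",t["image"][:,:,::-1])
for z in (0.05,.1,.15,.2): print(z,ray(t,(90,245),z)[0].round(3), proj(c,ray(t,(90,245),z)).round(0))
zoom(c,(110,155),(80,60),"s6.png",5)
```

```text
0.05 [0.46 0.5  0.05] [[128. 158.]]
0.1 [0.456 0.479 0.1  ] [[127. 147.]]
0.15 [0.453 0.459 0.15 ] [[125. 135.]]
0.2 [0.449 0.438 0.2  ] [[124. 122.]]
```

View pics/s6.png

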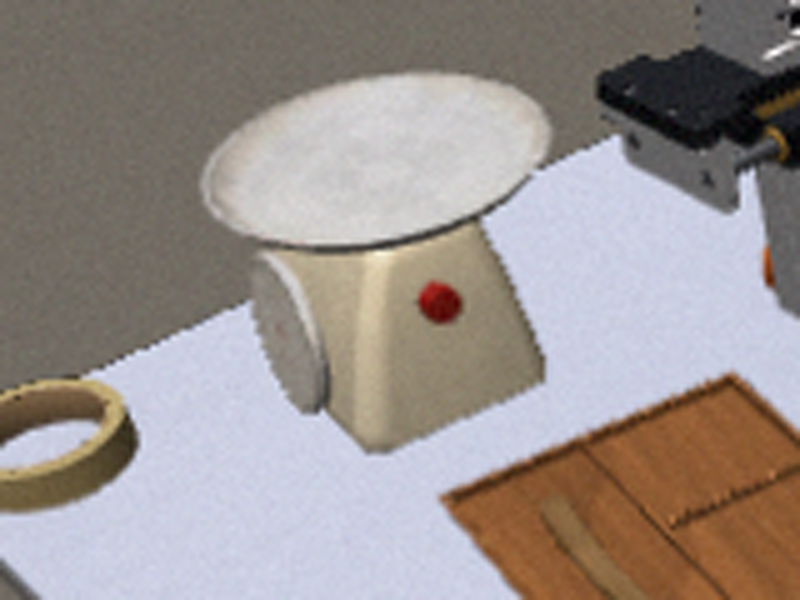

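View pics/w6.png

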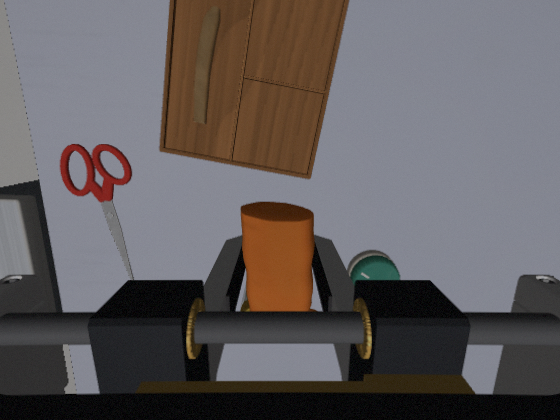

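Emit:
{"fn": "servo_tool", "kwargs": {
  "targets": "0 0 0 0 0 0 -0.03; 0 0 0 0 0 0 -0.07; 0 0 0 0 0 0 -0.11; 0 0 0 0 0 0 -0.15; 0 0 0 0 0 0 -0.19; 0 0 0 0 0 0 -0.23; 0 0 0 0 0 0 -0.27; 0 0 0 0 0 0 -0.31; 0 0 0 0 0 0 -0.35; 0 0 0 0 0 0 -0.39; 0 0 0 0 0 0 -0.43; 0 0 0 0 0 0 -0.45"
}}

```text
time: 10.67
tool_pos: [0.4879, 0.1816, 0.1936]
ee_rot: [3.142, 0.0, 1.446]
wrist_force: [-0.1, -0.1, -0.6]
width: 0.0419
```

```bash
python3 plan.py .4965 .36 .19 171.5 .4965 .36 .06 171.5
```

```text
t 10.67 pos [0.4879 0.1816 0.1936] rpy [1.800e+02 2.000e-02 8.285e+01] w 0.0419 F [-0.1 -0.1 -0.6] j6 -1.2
to 0.4965 0.36 0.19 171.5 : 0.7122 -0.0546 0.0143  -0.0000 0.0001 -0.4925 rows>= 13
to 0.4965 0.36 0.06 171.5 : 0.7124 -0.0547 0.5343  -0.0000 0.0001 -0.4925 rows>= 13
```

Emit:
{"fn": "servo_tool", "kwargs": {
  "targets": "0 0 0 0 0 0 -0.04; 0 0 0 0 0 0 -0.08; 0 0 0 0 0 0 -0.12; 0 0 0 0 0 0 -0.16; 0 0 0 0 0 0 -0.2; 0 0.05 0 0 0 0 -0.24; 0 0.1 0 0 0 0 -0.28; 0 0.15 0 0 0 0 -0.32; 0 0.2 0 0 0 0 -0.36; 0 0.25 0 0 0 0 -0.4; 0 0.3 0 0 0 0 -0.44; 0 0.3 0 0 0 0 -0.48"
}}

```text
time: 11.67
tool_pos: [0.4977, 0.2579, 0.1933]
ee_rot: [3.141, -0.0, 2.943]
wrist_force: [1.6, -1.2, -0.7]
width: 0.0417
```

```bash
python3 plan.py .4965 .36 .19 171.5 .4965 .36 .06 171.5
```

```text
t 11.67 pos [0.4977 0.2579 0.1933] rpy [ 1.7995e+02 -3.0000e-02  1.6864e+02] w 0.0417 F [ 1.6 -1.2 -0.7] j6 -2.57
to 0.4965 0.36 0.19 171.5 : 0.0850 0.3994 0.0137  0.0003 -0.0001 -0.0159 rows>= 3
to 0.4965 0.36 0.06 171.5 : 0.0847 0.3990 0.5337  0.0003 -0.0001 -0.0159 rows>= 5
```

```bash
python3 -c "
from h import *
print(get_obs()['joint_positions'])"
```

```text
[ 3.76393855e-01  1.13166337e-01  1.36642750e+00  9.37094914e-04
  1.66192292e+00 -2.56692161e+00]
```

Emit:
{"fn": "servo_tool", "kwargs": {
  "targets": "0 0.02 0.1 0 0 0 0.01; 0 0.04 0.2 0 0 0 0.01; 0 0.06 0.3 0 0 0 0; 0 0.085 0.4 0 0 0 -0.005; 0 0.085 0.4 0.1 0 0 -0.016; 0 0.085 0.4 0.25 0 0 -0.016; 0 0.085 0.4 0.4 0 0 -0.016; 0 0.085 0.4 0.53 0 0 -0.016; 0 0.085 0.4 0.53 0 0 -0.016; 0 0.085 0.4 0.53 0 0 -0.016"
}}

```text
time: 12.5
tool_pos: [0.4952, 0.3578, 0.0591]
ee_rot: [-3.138, -0.004, 2.992]
wrist_force: [0.6, 0.2, -0.9]
width: 0.0416
```

```bash
python3 plan.py .4965 .36 .009 171.5;python3 - <<'E'
from wm import *
o=get_obs();s=vision.snapshot("wrist"); cv2.imwrite("pics/w7.png",s["image"][:,:,::-1])
E
```

```text
t 12.5 pos [0.4952 0.3578 0.0591] rpy [-179.79   -0.24  171.42] w 0.0416 F [ 0.6  0.2 -0.9] j6 -2.46
to 0.4965 0.36 0.009 171.5 : -0.0048 0.0103 0.2002  -0.0011 -0.0013 -0.0004 rows>= 2
```

View pics/w7.png

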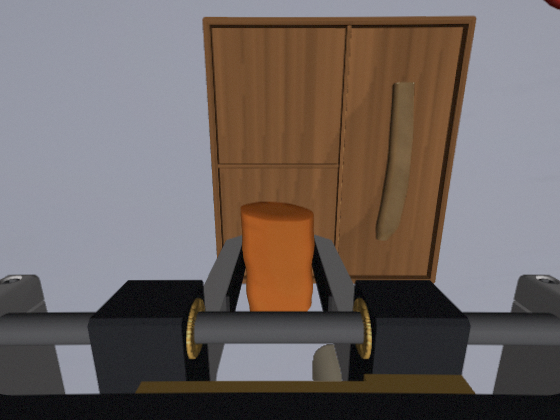

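Emit:
{"fn": "servo_tool", "kwargs": {
  "targets": "0 -0.005 0.01 0.06 0 0 0; 0 -0.005 0.01 0.12 0 0 0; 0 -0.005 0.01 0.17 0 0 0; 0 -0.005 0.01 0.195 0 0 0; 0 -0.005 0.01 0.2 0 0 0; 0 -0.005 0.01 0.2 0 0 0; 0 -0.005 0.01 0.2 0 0 0"
}}

```text
time: 13.13
tool_pos: [0.4985, 0.3628, 0.0126]
ee_rot: [3.14, 0.002, 2.994]
wrist_force: [-0.2, -0.2, -0.9]
width: 0.0418
```

```bash
python3 plan.py .4965 .36 .009 171.5
```

```text
t 13.13 pos [0.4985 0.3628 0.0126] rpy [1.7992e+02 1.0000e-01 1.7154e+02] w 0.0418 F [-0.2 -0.2 -0.9] j6 -2.46
to 0.4965 0.36 0.009 171.5 : 0.0062 -0.0124 0.0144  0.0005 0.0006 0.0002 rows>= 1
```

Emit:
{"fn": "servo_tool", "kwargs": {
  "targets": "0 0.006 -0.01 0.01 0 0 0; 0 0.006 -0.01 0.01 0 0 0; 0 0.006 -0.01 0.01 0 0 0"
}}

```text
time: 13.38
tool_pos: [0.4958, 0.3602, 0.0091]
ee_rot: [3.141, 0.0, 2.994]
wrist_force: [0.3, 0.3, -1.4]
width: 0.0419
```

```bash
python3 plan.py .4965 .36 .009 171.5; python3 -c "
from h import *
for i in range(4): vision.snapshot('top'); print(get_obs()['tool_pos'].round(4))"
```

```text
t 13.38 pos [0.4958 0.3602 0.0091] rpy [1.7998e+02 2.0000e-02 1.7155e+02] w 0.0419 F [ 0.3  0.3 -1.4] j6 -2.46
to 0.4965 0.36 0.009 171.5 : -0.0029 -0.0002 0.0002  0.0001 0.0001 0.0003 rows>= 1
[0.4958 0.3602 0.009 ]
[0.4959 0.3602 0.009 ]
[0.4959 0.3603 0.009 ]
[0.4959 0.3603 0.0089]
```

Emit:
{"fn": "servo_tool", "kwargs": {
  "targets": "0.6 0 0 0 0 0 0; 0.6 0 0 0 0 0 0; 0.6 0 0 0 0 0 0; 0.6 0 0 -0.1 0 0 0; 0.6 0 0 -0.25 0 0 0; 0.6 0 0 -0.4 0 0 0; 0.6 0 0 -0.55 0 0 0.02; 0.6 0 -0.1 -0.7 0 0 0.06; 0.6 0 -0.2 -0.75 0 0 0.1; 0.6 0 -0.3 -0.75 0 0 0.14; 0.8 0 -0.4 -0.75 0 0 0.18; 0.8 0 -0.5 -0.75 0 0 0.22"
}}

```text
time: 14.58
tool_pos: [0.4774, 0.2356, 0.1973]
ee_rot: [3.14, 0.001, 2.301]
wrist_force: [0.3, -0.8, -0.4]
width: 0.0662
```

Emit:
{"fn": "servo_tool", "kwargs": {
  "targets": "0.8 0 0 0 0 0 0.04; 0.8 0 0 0 0 0 0.08; 0.8 0 0 0 0 0 0.12; 0.8 0 0 0 0 0 0.16; 0.8 0 0 0 0 0 0.2; 0.8 0 0 0 0 0 0.24; 0.8 0 0 0 0 0 0.24; 0.8 0 0 0 0 0 0.24"
}}

```text
time: 15.25
tool_pos: [0.4775, 0.2365, 0.1964]
ee_rot: [3.141, -0.0, 1.555]
wrist_force: [0.2, -0.3, -0.3]
width: 0.075
```

```bash
python3 plan.py .4965 .36 .009 171.5;python3 - <<'E'
from wm import *
o=get_obs();s=vision.snapshot("wrist"); cv2.imwrite("pics/w8.png",s["image"][:,:,::-1])
t=vision.snapshot("top");zoom(t,(200,230),(100,75),"t8.png")
E
```

```text
t 15.25 pos [0.4775 0.2365 0.1964] rpy [ 1.7998e+02 -1.0000e-02  8.9110e+01] w 0.075 F [ 0.2 -0.3 -0.3] j6 -1.2
to 0.4965 0.36 0.009 171.5 : 0.4949 0.0682 0.7498  0.0001 0.0000 -0.4577 rows>= 12
```

View pics/w8.png

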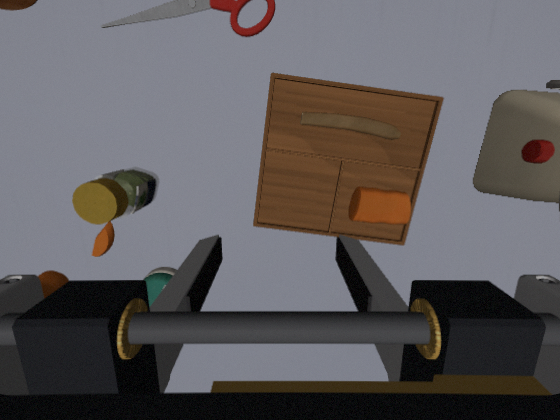

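View pics/t8.png

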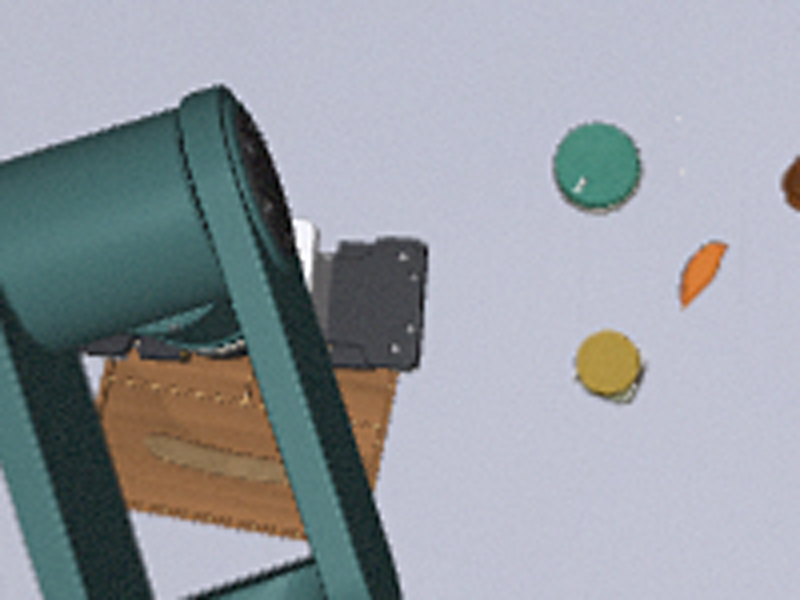

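Run:
```python
from wm import *
o=get_obs();s=vision.snapshot("wrist")
zoom(s,(120,195),(66,50),"w8z.png",6)
```

```text
(no output)
```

View pics/w8z.png

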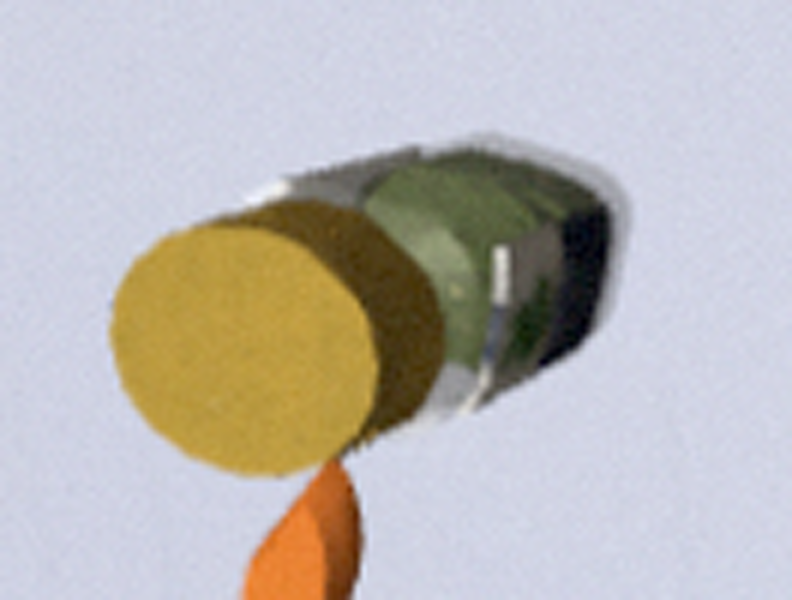

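Run:
```python
from wm import *
o=get_obs();s=vision.snapshot("wrist")
def P(x,y,z): return ray(s,(54+x/6-.4,145+y/6-.4),z,o)[0]
a,b,c=P(495,138,.004),P(622,190,.004),P(592,345,.004)
print(a,b,c); print(np.degrees(np.arctan2(*(a-b)[[1,0]])),np.linalg.norm(a-b),np.degrees(np.arctan2(*(c-b)[[1,0]])),np.linalg.norm(c-b))
print("label bottom edge", np.degrees(np.arctan2(*(P(607,205,.015)-P(595,320,.015))[[1,0]])))
print("lid",P(245,350,.102))
```

```text
[0.44779989 0.05786477 0.004     ] [0.45915767 0.08301178 0.004     ] [0.49289111 0.07231925 0.004     ]
-114.3065704185494 0.027592961254131146 -17.587115398256636 0.035387500090551194
label bottom edge 167.0331515350247
lid [0.46925227 0.06112318 0.102     ]
```

Run:
```python
from wm import *
s=vision.snapshot("scene")
def P(x,y,z): return ray(s,(204+x/6-.4,185+y/6-.4),z)[0]
def ang(p,q): return np.degrees(np.arctan2(*(q-p)[[1,0]])).round(1)
print(ang(P(190,358,.015),P(242,330,.015)),ang(P(162,290,.06),P(236,262,.06)),ang(P(172,378,0),P(240,345,0)), ang(P(172,378,0),P(138,340,0)))
zoom(s,(234,226),(26,30),"s9.png",10)
```

```text
-9.7 -18.5 -12.8 78.2
```

View pics/s9.png

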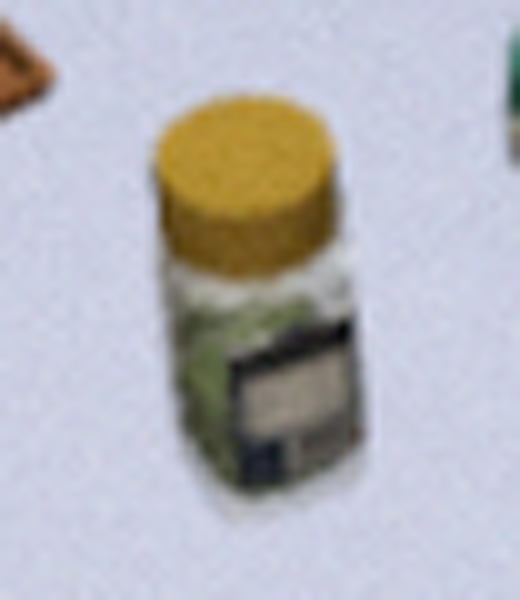

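```bash
python3 plan.py .468 .061 .2 76 .468 .061 .04 76
```

```text
t 15.5 pos [0.4774 0.2365 0.1963] rpy [ 1.7999e+02 -1.0000e-02  8.9000e+01] w 0.075 F [ 0.4  0.5 -0.4] j6 -1.2
to 0.468 0.061 0.2 76.0 : -0.7027 -0.0256 -0.0150  0.0000 -0.0000 0.0722 rows>= 5
to 0.468 0.061 0.04 76.0 : -0.7028 -0.0257 0.6250  0.0000 -0.0000 0.0722 rows>= 6
```

Emit:
{"fn": "servo_tool", "kwargs": {
  "targets": "0.8 -0.15 0 0 0 0 0.03; 0.8 -0.3 -0.01 0 0 0 0.06; 0.8 -0.45 -0.02 0 0 0 0.072; 0.8 -0.6 -0.025 0 0 0 0.072; 0.8 -0.703 -0.026 0 0 0 0.072; 0.8 -0.703 -0.026 0 0 0 0.072; 0.8 -0.703 -0.026 0 0 0 0.072; 0.8 -0.703 -0.026 0 0 0 0.072"
}}

```text
time: 16.17
tool_pos: [0.4678, 0.0615, 0.1963]
ee_rot: [3.142, -0.001, 1.326]
wrist_force: [0.2, -0.6, -0.4]
width: 0.0753
```

```bash
python3 plan.py .468 .061 .2 76 .468 .061 .04 76;python3 - <<'E'
from wm import *
o=get_obs();s=vision.snapshot("wrist"); cv2.imwrite("pics/w9.png",s["image"][:,:,::-1])
print(proj(s,[[.468,.061,.102]],o))
E
```

```text
t 16.17 pos [0.4678 0.0615 0.1963] rpy [ 1.8e+02 -5.0e-02  7.6e+01] w 0.0753 F [ 0.2 -0.6 -0.4] j6 -1.32
to 0.468 0.061 0.2 76.0 : -0.0015 0.0013 -0.0148  0.0000 -0.0003 -0.0000 rows>= 1
to 0.468 0.061 0.04 76.0 : -0.0021 0.0013 0.6252  0.0000 -0.0003 -0.0000 rows>= 4
[[277.07660124 208.898292  ]]
```

View pics/w9.png

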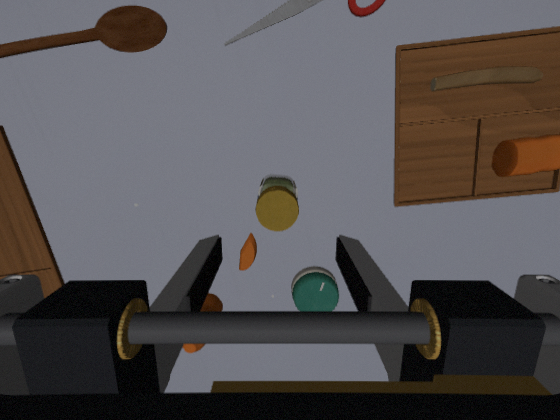

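Emit:
{"fn": "servo_tool", "kwargs": {
  "targets": "0.8 0 0 0.1 0 0 0; 0.8 0 0 0.22 0 0 0; 0.8 0 0 0.34 0 0 0; 0.8 0 0 0.46 0 0 0; 0.8 0 0 0.58 0 0 0; 0.8 0 0 0.62 0 0 0; 0.8 0 0 0.62 0 0 0; 0.8 0 0 0.62 0 0 0; 0 0 0 0.62 0 0 0; 0 0 0 0.62 0 0 0; 0 0 0 0.62 0 0 0; 0 0 0 0.62 0 0 0"
}}

```text
time: 17.22
tool_pos: [0.4687, 0.061, 0.0427]
ee_rot: [3.139, -0.001, 1.326]
wrist_force: [-0.1, 0.1, -0.3]
width: 0.0519
```

Emit:
{"fn": "servo_tool", "kwargs": {
  "targets": "0 0 0 0 0 0 0; 0 0 0 0 0 0 0; 0 0 0 0 0 0 0"
}}

```text
time: 17.47
tool_pos: [0.4682, 0.0608, 0.042]
ee_rot: [3.14, -0.0, 1.326]
wrist_force: [-1.2, -0.5, 2.6]
width: 0.0425
```

```bash
python3 plan.py .468 .061 .12 76 .4821 .2631 .12 81.5
```

```text
t 17.47 pos [0.4682 0.0608 0.042 ] rpy [ 1.7993e+02 -1.0000e-02  7.5970e+01] w 0.0425 F [-1.2 -0.5  2.6] j6 -1.32
to 0.468 0.061 0.12 76.0 : 0.0008 -0.0004 -0.3122  0.0004 -0.0001 -0.0002 rows>= 2
to 0.4821 0.2631 0.12 81.5 : 0.7988 -0.1417 -0.3122  0.0004 -0.0001 -0.0307 rows>= 6
```

Emit:
{"fn": "servo_tool", "kwargs": {
  "targets": "0 0 0 -0.1 0 0 0; 0 0 0 -0.2 0 0 0; 0 0.08 0 -0.31 0 0 0; 0 0.2 -0.03 -0.31 0 0 -0.01; 0 0.32 -0.06 -0.31 0 0 -0.03; 0 0.44 -0.09 -0.31 0 0 -0.03; 0 0.56 -0.12 -0.31 0 0 -0.03; 0 0.68 -0.14 -0.31 0 0 -0.03; 0 0.76 -0.14 -0.31 0 0 -0.03; 0 0.8 -0.14 -0.31 0 0 -0.03; 0 0.8 -0.14 -0.31 0 0 -0.03; 0 0.8 -0.14 -0.31 0 0 -0.03"
}}

```text
time: 18.47
tool_pos: [0.4819, 0.2629, 0.1181]
ee_rot: [-3.141, 0.001, 1.421]
wrist_force: [0.6, -0.6, -0.8]
width: 0.0428
```

```bash
python3 plan.py .4821 .2631 .046 81.5;python3 - <<'E'
from wm import *
o=get_obs();s=vision.snapshot("wrist"); cv2.imwrite("pics/w10.png",s["image"][:,:,::-1])
E
```

```text
t 18.47 pos [0.4819 0.2629 0.1181] rpy [-1.7995e+02  8.0000e-02  8.1400e+01] w 0.0428 F [ 0.6 -0.6 -0.8] j6 -1.02
to 0.4821 0.2631 0.046 81.5 : 0.0015 0.0009 0.2886  -0.0003 0.0005 -0.0005 rows>= 2
```

View pics/w10.png

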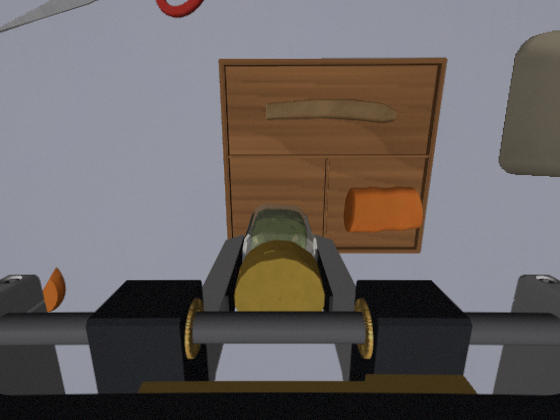

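Jar held over the near square; burdock and chunk are well centred. Lower and release.

Emit:
{"fn": "servo_tool", "kwargs": {
  "targets": "0 0.001 0.001 0.07 0 0 0; 0 0.001 0.001 0.15 0 0 0; 0 0.001 0.001 0.22 0 0 0; 0 0.001 0.001 0.26 0 0 0; 0 0.001 0.001 0.285 0 0 0; 0 0.001 0.001 0.287 0 0 0; 0 0.001 0.001 0.287 0 0 0; 0 0.001 0.001 0.287 0 0 0; 0 0.001 0.001 0.287 0 0 0"
}}

```text
time: 19.27
tool_pos: [0.4834, 0.264, 0.0484]
ee_rot: [3.139, -0.001, 1.42]
wrist_force: [-0.3, 0.3, -0.4]
width: 0.0427
```

```bash
python3 plan.py .4821 .2631 .045 81.5
```

```text
t 19.27 pos [0.4834 0.264  0.0484] rpy [ 1.7988e+02 -8.0000e-02  8.1370e+01] w 0.0427 F [-0.3  0.3 -0.4] j6 -1.02
to 0.4821 0.2631 0.045 81.5 : -0.0042 -0.0045 0.0135  0.0007 -0.0004 -0.0007 rows>= 1
```

Emit:
{"fn": "servo_tool", "kwargs": {
  "targets": "0 -0.004 -0.004 0.01 0 0 0; 0 -0.004 -0.004 0.011 0 0 0; 0 -0.004 -0.004 0.011 0 0 0"
}}

```text
time: 19.52
tool_pos: [0.4817, 0.263, 0.045]
ee_rot: [3.14, -0.001, 1.42]
wrist_force: [0.5, -0.3, 1.7]
width: 0.043
```

```bash
python3 plan.py .4821 .2631 .045 81.5
```

```text
t 19.52 pos [0.4817 0.263  0.045 ] rpy [ 1.7993e+02 -4.0000e-02  8.1390e+01] w 0.043 F [ 0.5 -0.3  1.7] j6 -1.02
to 0.4821 0.2631 0.045 81.5 : 0.0007 0.0014 -0.0001  0.0004 -0.0002 -0.0006 rows>= 1
```

Emit:
{"fn": "servo_tool", "kwargs": {
  "targets": "0.65 0 0 0 0 0 0; 0.65 0 0 0 0 0 0; 0.65 0 0 0 0 0 0; 0.65 0 0 0 0 0 0; 0.65 0 0 -0.1 0 0 0; 0.65 0 0 -0.25 0 0 0; 0.65 0 0 -0.4 0 0 0; 0.65 0 0 -0.55 0 0 0; 0.65 0 0 -0.7 0 0 0.02; 0.65 -0.15 0 -0.7 0 0 0.06; 0.65 -0.3 0 -0.7 0 0 0.1; 0.65 -0.45 0 -0.7 0 0 0.14"
}}

```text
time: 20.52
tool_pos: [0.4645, 0.151, 0.2203]
ee_rot: [3.14, -0.002, 0.978]
wrist_force: [0.5, -0.7, -0.8]
width: 0.061
```

```bash
python3 plan.py .6 -.05 .22 0;python3 - <<'E'
from wm import *
o=get_obs();s=vision.snapshot("wrist"); cv2.imwrite("pics/w11.png",s["image"][:,:,::-1])
E
```

```text
t 20.52 pos [0.4645 0.151  0.2203] rpy [ 1.799e+02 -9.000e-02  5.606e+01] w 0.061 F [ 0.5 -0.7 -0.8] j6 -0.78
to 0.6 -0.05 0.22 0.0 : -0.3644 0.8983 0.0023  0.0003 -0.0007 0.3115 rows>= 8
```

View pics/w11.png

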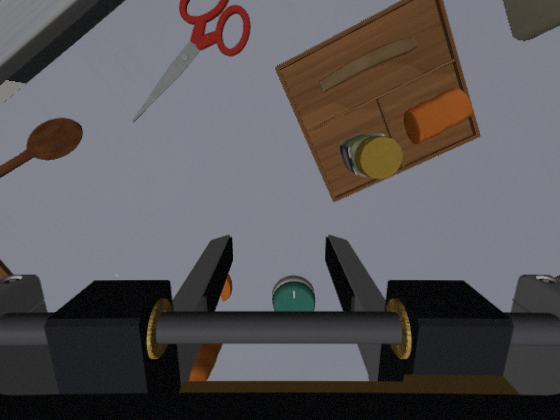

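Emit:
{"fn": "servo_tool", "kwargs": {
  "targets": "0.65 -0.05 0.1 0 0 0 0.04; 0.65 -0.1 0.25 0 0 0 0.08; 0.65 -0.15 0.4 0 0 0 0.12; 0.65 -0.2 0.55 0 0 0 0.16; 0.65 -0.25 0.7 0 0 0 0.2; 0.65 -0.3 0.8 0 0 0 0.24; 0.65 -0.36 0.9 0 0 0 0.28; 0.65 -0.4 1 0 0 0 0.311; 0.65 -0.45 1 0 0 0 0.311; 0.65 -0.45 1 0 0 0 0.311; 0.65 -0.45 1 0 0 0 0.311"
}}

```text
time: 21.48
tool_pos: [0.6095, -0.0805, 0.219]
ee_rot: [-3.141, 0.001, 0.006]
wrist_force: [-0.9, 0.3, 0.6]
width: 0.0612
```

```bash
python3 plan.py .65 -.2 .2 -2;python3 - <<'E'
from wm import *
o=get_obs();s=vision.snapshot("wrist"); cv2.imwrite("pics/w12.png",s["image"][:,:,::-1])
print(proj(s,[[.658,-.247,.0065],[.45,-.3,.008]],o))
E
```

```text
t 21.48 pos [ 0.6095 -0.0805  0.219 ] rpy [-1.7994e+02  4.0000e-02  3.6000e-01] w 0.0612 F [-0.9  0.3  0.6] j6 -0.23
to 0.65 -0.2 0.2 -2.0 : 0.1591 0.4790 0.0755  -0.0003 0.0002 0.0131 rows>= 4
[[309.09290341 296.23616473]
 [173.2636921  326.69980077]]
```

View pics/w12.png

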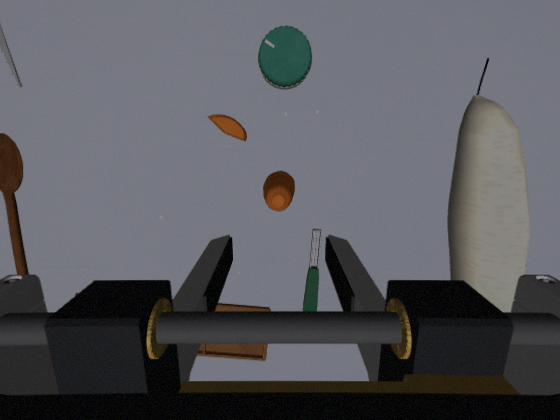

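```bash
python3 - <<'E'
from wm import *
o=get_obs();s=vision.snapshot("wrist")
p=ray(s,[(316.5,229),(314,266),(311,300)],.0065,o);print(p.round(4)); d=p[0]-p[2];print(np.degrees(np.arctan2(d[1],d[0])))
p=ray(vision.snapshot("top"),[(324,183.5),(377,188)],.0065);print(p.round(4)); d=p[0]-p[1];print(np.degrees(np.arctan2(d[1],d[0])),np.linalg.norm(d))
E
python3 plan.py .658 -.22 .15 -5
```

```text
[[ 0.6653 -0.1395  0.0065]
 [ 0.6639 -0.1967  0.0065]
 [ 0.6615 -0.2529  0.0065]]
88.1175393817618
[[ 0.6638 -0.1405  0.0065]
 [ 0.6556 -0.2972  0.0065]]
87.0104937459324 0.15686147473856643
t 21.63 pos [ 0.6097 -0.0793  0.2198] rpy [-1.7997e+02 -5.0000e-02  4.5000e-01] w 0.0613 F [ 0.4 -0.5 -1.3] j6 -0.23
to 0.658 -0.22 0.15 -5.0 : 0.1886 0.5645 0.2791  -0.0002 -0.0002 0.0303 rows>= 4
```

Emit:
{"fn": "servo_tool", "kwargs": {
  "targets": "0.55 0.05 0.12 0 0 0 0; 0.55 0.1 0.25 0 0 0 0; 0.55 0.15 0.4 0.05 0 0 0.016; 0.55 0.2 0.55 0.15 0 0 0.016; 0.55 0.2 0.65 0.3 0 0 0.016; 0.55 0.2 0.672 0.45 0 0 0.016; 0.55 0.2 0.672 0.58 0 0 0.016; 0.55 0.2 0.672 0.58 0 0 0.016; 0.55 0.2 0.672 0.58 0 0 0.016"
}}

```text
time: 22.38
tool_pos: [0.6593, -0.2465, 0.0716]
ee_rot: [-3.139, 0.006, -0.043]
wrist_force: [0.2, -0.5, 0.5]
width: 0.0515
```

```bash
python3 plan.py .66 -.248 .004 -2.5;python3 - <<'E'
from wm import *
o=get_obs();s=vision.snapshot("wrist"); cv2.imwrite("pics/w13.png",s["image"][:,:,::-1])
print(proj(s,[[.66,-.248,.0065],[.6645,-.14,.0065]],o))
E
```

```text
t 22.38 pos [ 0.6593 -0.2465  0.0716] rpy [-179.83    0.33   -2.48] w 0.0515 F [ 0.2 -0.5  0.5] j6 -0.4
to 0.66 -0.248 0.004 -2.5 : 0.0045 0.0069 0.2704  -0.0009 0.0018 0.0001 rows>= 2
[[278.05289836 221.30359911]
 [277.8460405   88.83001784]]
```

View pics/w13.png

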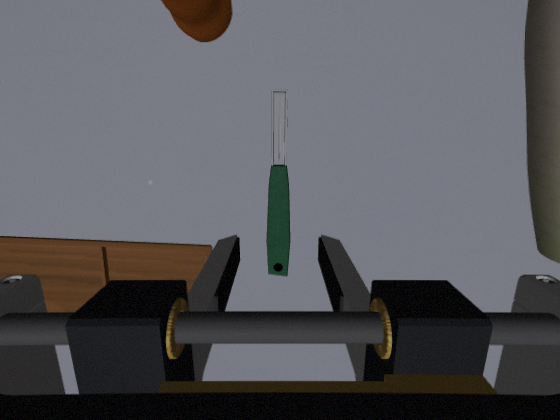

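Emit:
{"fn": "servo_tool", "kwargs": {
  "targets": "0.55 0.004 0.007 0.1 0 0 0; 0.55 0.004 0.007 0.2 0 0 0; 0.55 0.004 0.007 0.265 0 0 0; 0.55 0.004 0.007 0.265 0 0 0; 0.55 0.004 0.007 0.265 0 0 0; 0.55 0.004 0.007 0.265 0 0 0; 0.55 0.004 0.007 0.265 0 0 0"
}}

```text
time: 23.02
tool_pos: [0.6642, -0.2508, 0.0122]
ee_rot: [3.139, -0.006, -0.044]
wrist_force: [0.4, -0.4, 0.9]
width: 0.0517
```

```bash
python3 plan.py .66 -.248 .003 -2.5
```

```text
t 23.02 pos [ 0.6642 -0.2508  0.0122] rpy [179.86  -0.35  -2.53] w 0.0517 F [ 0.4 -0.4  0.9] j6 -0.4
to 0.66 -0.248 0.003 -2.5 : -0.0174 -0.0106 0.0368  0.0008 -0.0020 -0.0002 rows>= 1
```

Emit:
{"fn": "servo_tool", "kwargs": {
  "targets": "0.55 -0.012 -0.007 0.025 0 0 0; 0.55 -0.012 -0.007 0.025 0 0 0; 0.55 -0.012 -0.007 0.025 0 0 0; 0.55 -0.012 -0.007 0.025 0 0 0"
}}

```text
time: 23.35
tool_pos: [0.6588, -0.2483, 0.0017]
ee_rot: [-3.141, 0.0, -0.045]
wrist_force: [-0.2, -0.1, -0.7]
width: 0.0512
```

```bash
python3 plan.py .66 -.248 .003 -2.5
```

```text
t 23.35 pos [ 0.6588 -0.2483  0.0017] rpy [-1.7999e+02  1.0000e-02 -2.5700e+00] w 0.0512 F [-0.2 -0.1 -0.7] j6 -0.4
to 0.66 -0.248 0.003 -2.5 : 0.0049 -0.0015 -0.0053  -0.0001 0.0001 -0.0004 rows>= 1
```

Emit:
{"fn": "servo_tool", "kwargs": {
  "targets": "0.55 0.003 0 -0.006 0 0 0; 0 0.003 0 -0.006 0 0 0; 0 0.003 0 -0.006 0 0 0; 0 0.003 0 -0.006 0 0 0; 0 0.003 0 -0.006 0 0 0; 0 0.003 0 -0.006 0 0 0; 0 0.003 0 -0.1 0 0 0; 0 0 0 -0.22 0 0 0; 0 -0.05 0 -0.35 0 0 0; 0 -0.15 0 -0.5 0 0 0; 0 -0.25 0 -0.55 0 0 0.02; 0 -0.35 0 -0.55 0 0 0.05"
}}

```text
time: 24.35
tool_pos: [0.5732, -0.2457, 0.1456]
ee_rot: [3.138, -0.01, -0.205]
wrist_force: [0.5, 0.0, 0.4]
width: 0.0206
```

```bash
python3 plan.py .373 -.2926 .14 -95.2
```

```text
t 24.35 pos [ 0.5732 -0.2457  0.1456] rpy [179.82  -0.59 -11.74] w 0.0206 F [0.5 0.  0.4] j6 -0.29
to 0.373 -0.2926 0.14 -95.2 : -0.7462 0.3466 0.0158  -0.0016 -0.0034 0.4637 rows>= 12
```

Emit:
{"fn": "servo_tool", "kwargs": {
  "targets": "0 -0.05 0.03 0 0 0 0.04; 0 -0.1 0.06 0 0 0 0.08; 0 -0.16 0.09 0 0 0 0.12; 0 -0.22 0.12 0 0 0 0.16; 0 -0.29 0.15 0 0 0 0.2; 0 -0.36 0.18 0 0 0 0.24; 0 -0.43 0.21 0 0 0 0.28; 0 -0.5 0.24 0 0 0 0.32; 0 -0.57 0.27 0 0 0 0.36; 0 -0.63 0.3 0 0 0 0.4; 0 -0.69 0.33 0 0 0 0.44; 0 -0.72 0.34 0 0 0 0.46"
}}

```text
time: 25.35
tool_pos: [0.3764, -0.292, 0.1392]
ee_rot: [3.141, -0.0, -1.654]
wrist_force: [-0.6, 0.6, -0.5]
width: 0.0206
```

Emit:
{"fn": "servo_tool", "kwargs": {
  "targets": "0 0 0 0 0 0 0; 0 0 0 0 0 0 0; 0 0 0 0 0 0 0"
}}

```text
time: 25.6
tool_pos: [0.3785, -0.2916, 0.1393]
ee_rot: [-3.141, 0.0, -1.645]
wrist_force: [0.3, -0.4, -0.4]
width: 0.0206
```

```bash
python3 plan.py .373 -.2926 .1 -95.2;python3 - <<'E'
from wm import *
o=get_obs();s=vision.snapshot("wrist"); cv2.imwrite("pics/w14.png",s["image"][:,:,::-1])
E
```

```text
t 25.6 pos [ 0.3785 -0.2916  0.1393] rpy [-179.97    0.    -94.27] w 0.0206 F [ 0.3 -0.4 -0.4] j6 0.87
to 0.373 -0.2926 0.1 -95.2 : 0.0058 0.0219 0.1571  -0.0002 0.0000 0.0052 rows>= 1
```

View pics/w14.png

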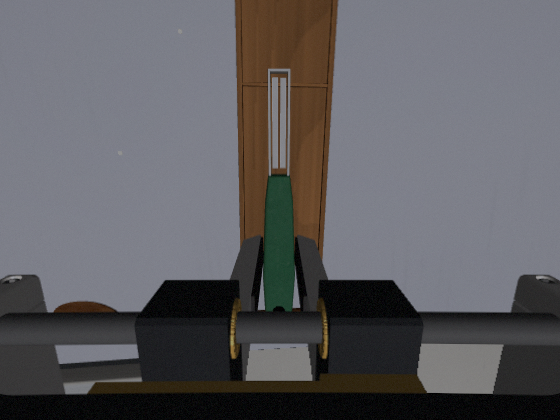

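Run:
```python
from wm import *
o=get_obs();s=vision.snapshot("wrist")
zoom(s,(285,130),(66,130),"w14z.png",3)
H,S,V=hsvof(s)
for r in (20,50,86,120,150,180,200):
    row=np.where((S[r]>75)&(H[r]<22))[0]; row=row[(row>220)&(row<350)]
    a,b=row.min()-.5,row.max()+.5
    p=ray(s,[(a,r),(b,r)],.008,o); print(r,a,b,p[:,:2].round(4).tolist(),np.linalg.norm(p[0]-p[1]).round(4),p.mean(0)[:2].round(4))
print(ray(s,(286,86),.010,o))
```

```text
20 235.5 336.5 [[0.5558, -0.2637], [0.5488, -0.3574]] 0.094 [ 0.5523 -0.3106]
50 236.5 334.5 [[0.5309, -0.2618], [0.5239, -0.3551]] 0.0935 [ 0.5274 -0.3085]
86 236.5 331.5 [[0.4993, -0.2582], [0.4924, -0.3515]] 0.0936 [ 0.4958 -0.3049]
120 237.5 329.5 [[0.4675, -0.2556], [0.4606, -0.3487]] 0.0934 [ 0.464  -0.3022]
150 238.5 328.5 [[0.4377, -0.2533], [0.4307, -0.3469]] 0.0938 [ 0.4342 -0.3001]
180 238.5 326.5 [[0.4063, -0.2498], [0.3993, -0.3439]] 0.0943 [ 0.4028 -0.2968]
200 239.5 325.5 [[0.3843, -0.2485], [0.3774, -0.3421]] 0.0938 [ 0.3808 -0.2953]
[[ 0.49549732 -0.30677364  0.01      ]]
```

View pics/w14z.png

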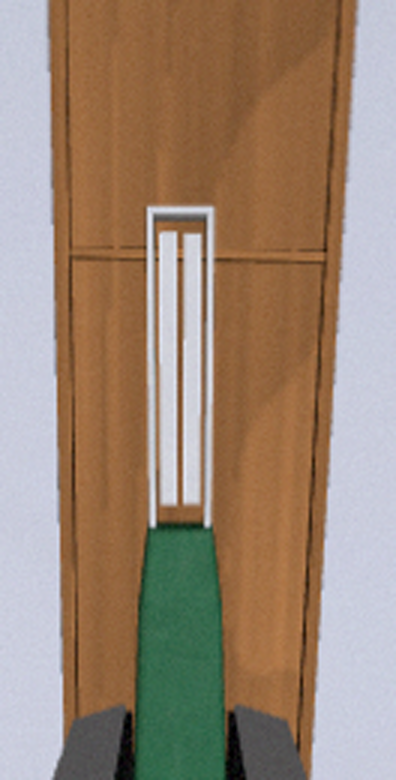

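```bash
python3 - <<'E'
from wm import *
o=get_obs();s=vision.snapshot("wrist")
for z in (.136,.144,.15):
  p=ray(s,(279.5,69),z,o)[0]; print(p, np.linalg.norm((p-o["tool_pos"])[:2]))
E
python3 plan.py .3727 -.2934 .03 -95.1 .3727 -.2934 .007 -95.1
```

```text
[ 0.48851087 -0.29952824  0.136     ] 0.1100945443096406
[ 0.48707631 -0.29940208  0.144     ] 0.10865459667511569
[ 0.48600039 -0.29930745  0.15      ] 0.10757463860506289
t 25.75 pos [ 0.3787 -0.2914  0.1391] rpy [-1.800e+02  1.000e-02 -9.427e+01] w 0.0208 F [-0.3 -0.4 -0.5] j6 0.87
to 0.3727 -0.2934 0.03 -95.1 : 0.0097 0.0232 0.4364  -0.0000 0.0001 0.0046 rows>= 3
to 0.3727 -0.2934 0.007 -95.1 : 0.0097 0.0232 0.5284  -0.0000 0.0001 0.0046 rows>= 4
```

Emit:
{"fn": "servo_tool", "kwargs": {
  "targets": "0 0.01 0.023 0.1 0 0 0.005; 0 0.01 0.023 0.2 0 0 0.005; 0 0.01 0.023 0.3 0 0 0.005; 0 0.01 0.023 0.4 0 0 0.005; 0 0.01 0.023 0.46 0 0 0.005; 0 0.01 0.023 0.48 0 0 0.005; 0 0.01 0.023 0.48 0 0 0.005; 0 0.01 0.023 0.48 0 0 0.005; 0 0.01 0.023 0.48 0 0 0.005"
}}

```text
time: 26.5
tool_pos: [0.3733, -0.2946, 0.0208]
ee_rot: [-3.139, -0.002, -1.662]
wrist_force: [0.8, 0.6, 0.4]
width: 0.0209
```

```bash
python3 plan.py .3727 -.2934 .0075 -95.1
```

```text
t 26.5 pos [ 0.3733 -0.2946  0.0208] rpy [-1.7987e+02 -1.0000e-01 -9.5240e+01] w 0.0209 F [0.8 0.6 0.4] j6 0.87
to 0.3727 -0.2934 0.0075 -95.1 : -0.0045 0.0030 0.0530  -0.0007 -0.0006 -0.0008 rows>= 1
```

Emit:
{"fn": "servo_tool", "kwargs": {
  "targets": "0 -0.003 0.003 0.025 0 0 0; 0 -0.003 0.003 0.05 0 0 0; 0 -0.003 0.003 0.052 0 0 0; 0 -0.003 0.003 0.052 0 0 0; 0 -0.003 0.003 0.052 0 0 0"
}}

```text
time: 26.92
tool_pos: [0.3714, -0.2928, 0.0061]
ee_rot: [3.141, 0.0, -1.663]
wrist_force: [0.1, 0.1, -0.7]
width: 0.0205
```

```bash
python3 plan.py .3727 -.2934 .0075 -95.1
```

```text
t 26.92 pos [ 0.3714 -0.2928  0.0061] rpy [ 1.7999e+02  2.0000e-02 -9.5270e+01] w 0.0205 F [ 0.1  0.1 -0.7] j6 0.88
to 0.3727 -0.2934 0.0075 -95.1 : 0.0021 -0.0053 -0.0054  0.0001 0.0001 -0.0009 rows>= 1
```

Emit:
{"fn": "servo_tool", "kwargs": {
  "targets": "0 0.002 -0.005 -0.003 0 0 0; 0 0.002 -0.005 -0.003 0 0 0; 0.45 0.002 -0.005 -0.003 0 0 0; 0.45 0.002 -0.005 -0.003 0 0 0; 0.45 0.002 -0.005 -0.003 0 0 0; 0.45 0.002 -0.005 -0.1 0 0 0; 0.45 0.002 -0.005 -0.25 0 0 0; 0.45 0.002 -0.005 -0.4 0 0 0; 0.45 0.002 -0.005 -0.55 0 0 0; 0.45 0 -0.05 -0.7 0 0 -0.04; 0.7 0 -0.1 -0.75 0 0 -0.08; 0.7 0 -0.15 -0.75 0 0 -0.12"
}}

```text
time: 27.92
tool_pos: [0.4112, -0.2982, 0.1998]
ee_rot: [-3.136, -0.009, -1.282]
wrist_force: [-0.0, 0.2, 0.3]
width: 0.0525
```

```bash
python3 plan.py .6 -.1 .2 -5;python3 - <<'E'
from wm import *
o=get_obs();s=vision.snapshot("wrist"); cv2.imwrite("pics/w15.png",s["image"][:,:,::-1])
E
```

```text
t 27.92 pos [ 0.4112 -0.2982  0.1998] rpy [-179.67   -0.54  -73.45] w 0.0525 F [-0.   0.2  0.3] j6 0.54
to 0.6 -0.1 0.2 -5.0 : -0.5448 -0.9496 -0.0002  0.0002 -0.0037 -0.3803 rows>= 10
```

View pics/w15.png

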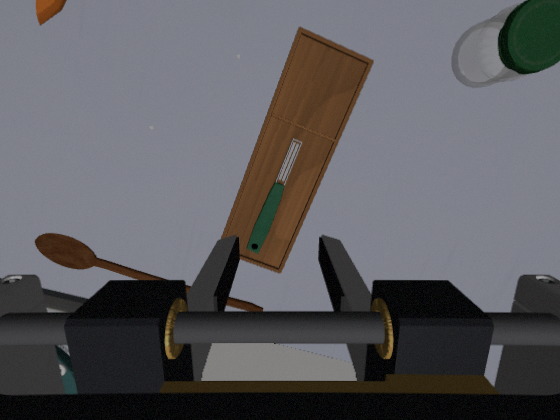

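Emit:
{"fn": "servo_tool", "kwargs": {
  "targets": "0.7 -0.06 -0.1 0 0 0 -0.04; 0.7 -0.12 -0.2 0 0 0 -0.08; 0.7 -0.18 -0.3 0 0 0 -0.12; 0.7 -0.24 -0.4 0 0 0 -0.16; 0.7 -0.3 -0.5 0 0 0 -0.2; 0.7 -0.36 -0.6 0 0 0 -0.24; 0.7 -0.42 -0.7 0 0 0 -0.28; 0.7 -0.47 -0.8 0 0 0 -0.32; 0.7 -0.5 -0.87 0 0 0 -0.36; 0.7 -0.5 -0.87 0 0 0 -0.38; 0.7 -0.5 -0.87 0 0 0 -0.38; 0.7 -0.5 -0.87 0 0 0 -0.38"
}}

```text
time: 28.97
tool_pos: [0.5822, -0.1154, 0.1927]
ee_rot: [-3.141, 0.002, -0.097]
wrist_force: [0.5, 0.8, -0.2]
width: 0.0662
```

```bash
python3 plan.py .608 -.078 .2 -5;python3 - <<'E'
from wm import *
o=get_obs();s=vision.snapshot("wrist"); cv2.imwrite("pics/w16.png",s["image"][:,:,::-1])
print(proj(s,[[.607,-.078,0],[.607,-.078,.087]],o))
t=vision.snapshot("top");zoom(t,(340,240),(100,75),"t16.png")
E
```

```text
t 28.97 pos [ 0.5822 -0.1154  0.1927] rpy [-1.7999e+02  1.2000e-01 -5.5700e+00] w 0.0662 F [ 0.5  0.8 -0.2] j6 -0.19
to 0.608 -0.078 0.2 -5.0 : 0.0882 -0.1591 -0.0292  -0.0001 0.0006 -0.0031 rows>= 2
[[294.45991938 159.29185881]
 [298.92409048 168.17895809]]
```

View pics/w16.png

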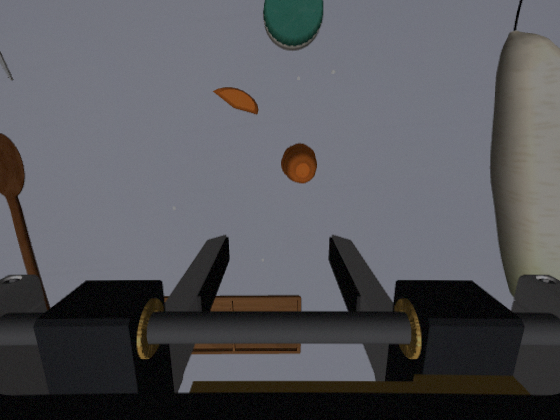

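View pics/t16.png

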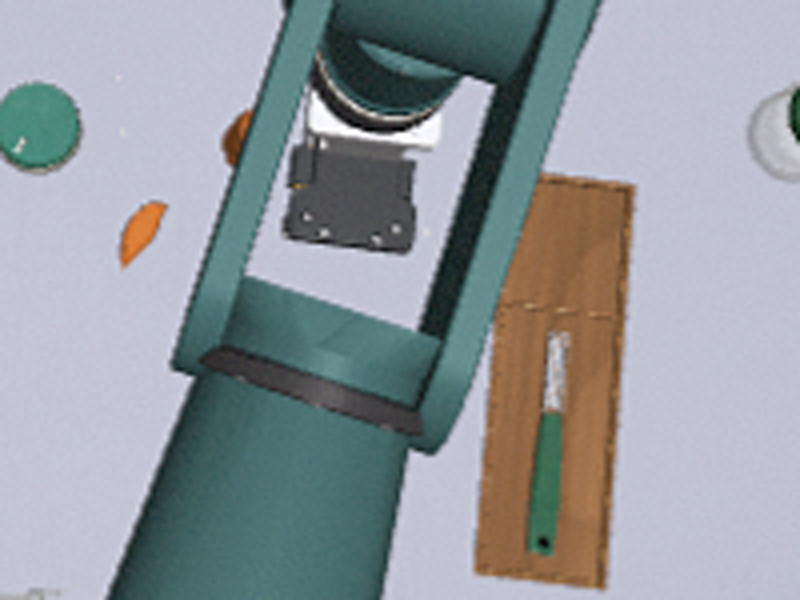

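```bash
python3 plan.py .61 -.079 .2 -5 .61 -.079 .09 -5
```

```text
t 29.07 pos [ 0.5821 -0.116   0.1933] rpy [-1.80e+02  5.00e-02 -5.56e+00] w 0.0659 F [-0.4 -0.5  0.1] j6 -0.2
to 0.61 -0.079 0.2 -5.0 : 0.0967 -0.1581 -0.0267  -0.0000 0.0003 -0.0031 rows>= 2
to 0.61 -0.079 0.09 -5.0 : 0.0971 -0.1581 0.4133  -0.0000 0.0003 -0.0031 rows>= 3
```

Emit:
{"fn": "servo_tool", "kwargs": {
  "targets": "0.75 0.05 -0.08 0 0 0 0; 0.75 0.097 -0.158 0 0 0 0; 0.75 0.097 -0.158 0.1 0 0 0; 0.75 0.097 -0.158 0.25 0 0 0; 0.75 0.097 -0.158 0.4 0 0 0; 0.75 0.097 -0.158 0.4 0 0 0; 0.75 0.097 -0.158 0.4 0 0 0; 0.75 0.097 -0.158 0.4 0 0 0"
}}

```text
time: 29.73
tool_pos: [0.6116, -0.0792, 0.096]
ee_rot: [3.141, -0.003, -0.096]
wrist_force: [0.6, 0.0, -0.4]
width: 0.0704
```

```bash
python3 plan.py .61 -.079 .007 -5;python3 - <<'E'
from wm import *
o=get_obs();s=vision.snapshot("wrist"); cv2.imwrite("pics/w17.png",s["image"][:,:,::-1])
print(proj(s,[[.61,-.079,0],[.61,-.079,.087]],o))
E
```

```text
t 29.73 pos [ 0.6116 -0.0792  0.096 ] rpy [ 1.7998e+02 -1.7000e-01 -5.4700e+00] w 0.0704 F [ 0.6  0.  -0.4] j6 -0.13
to 0.61 -0.079 0.007 -5.0 : -0.0073 -0.0005 0.3560  0.0001 -0.0009 -0.0026 rows>= 3
[[275.1298028  209.97350897]
 [274.01497133 243.66101397]]
```

View pics/w17.png

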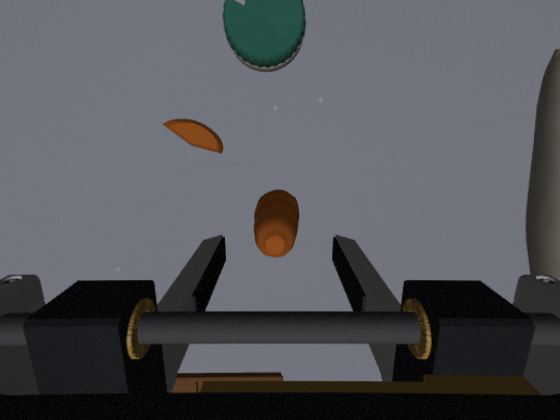

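Emit:
{"fn": "servo_tool", "kwargs": {
  "targets": "0.75 -0.003 0 0.1 0 0 0; 0.75 -0.003 0 0.2 0 0 0; 0.75 -0.003 0 0.29 0 0 0; 0.75 -0.003 0 0.34 0 0 0; 0.75 -0.003 0 0.34 0 0 0; 0.75 -0.003 0 0.34 0 0 0; 0.75 -0.003 0 0.34 0 0 0; 0.75 -0.003 0 0.34 0 0 0"
}}

```text
time: 30.45
tool_pos: [0.6118, -0.0788, 0.0114]
ee_rot: [3.141, -0.005, -0.094]
wrist_force: [-0.7, 0.5, 0.2]
width: 0.0706
```

```bash
python3 plan.py .611 -.079 .008 -5
```

```text
t 30.45 pos [ 0.6118 -0.0788  0.0114] rpy [179.97  -0.27  -5.38] w 0.0706 F [-0.7  0.5  0.2] j6 -0.13
to 0.611 -0.079 0.008 -5.0 : -0.0030 0.0010 0.0138  0.0002 -0.0015 -0.0021 rows>= 1
```

Emit:
{"fn": "servo_tool", "kwargs": {
  "targets": "0.75 -0.002 0.001 0.01 0 0 0; 0.75 -0.002 0.001 0.01 0 0 0; 0 -0.002 0.001 0.01 0 0 0; 0 -0.002 0.001 0.01 0 0 0; 0 -0.002 0.001 0.01 0 0 0; 0 -0.002 0.001 0.01 0 0 0; 0 -0.002 0.001 0.01 0 0 0; 0 -0.002 0.001 0.01 0 0 0; 0 -0.002 0.001 0.01 0 0 0"
}}

```text
time: 31.2
tool_pos: [0.6094, -0.0786, 0.0061]
ee_rot: [-3.142, 0.0, -0.094]
wrist_force: [0.2, 0.6, -0.9]
width: 0.0404
```

```bash
python3 plan.py .611 -.079 .09 -5 .5433 -.309 .09 -5.1
python3 - <<'E'
from wm import *
s=vision.snapshot("wrist"); cv2.imwrite("pics/w18.png",s["image"][:,:,::-1])
E
```

```text
t 31.2 pos [ 0.6094 -0.0786  0.0061] rpy [-180.      0.     -5.38] w 0.0404 F [ 0.2  0.6 -0.9] j6 -0.13
to 0.611 -0.079 0.09 -5.0 : 0.0066 0.0009 -0.3355  -0.0000 0.0000 -0.0021 rows>= 3
to 0.5433 -0.309 0.09 -5.1 : -0.1767 0.9423 -0.3355  -0.0000 0.0000 -0.0016 rows>= 7
```

View pics/w18.png

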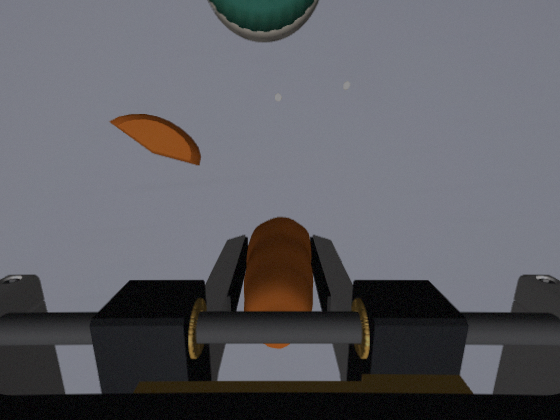

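Emit:
{"fn": "servo_tool", "kwargs": {
  "targets": "0 0 0 -0.08 0 0 0; 0 0 0 -0.18 0 0 0; 0 0 0 -0.27 0 0 0; 0 -0.02 0.1 -0.33 0 0 0; 0 -0.04 0.22 -0.33 0 0 -0.002; 0 -0.06 0.35 -0.33 0 0 -0.002; 0 -0.09 0.49 -0.33 0 0 -0.002; 0 -0.12 0.63 -0.33 0 0 -0.002; 0 -0.15 0.77 -0.33 0 0 -0.002; 0 -0.176 0.88 -0.33 0 0 -0.002; 0 -0.176 0.942 -0.33 0 0 -0.002; 0 -0.176 0.942 -0.33 0 0 -0.002"
}}

```text
time: 32.25
tool_pos: [0.5426, -0.312, 0.0883]
ee_rot: [3.141, 0.0, -0.092]
wrist_force: [1.2, -0.1, -1.6]
width: 0.0408
```

Emit:
{"fn": "servo_tool", "kwargs": {
  "targets": "0 0 0 0 0 0 0; 0 0 0 0 0 0 0; 0 0 0 0 0 0 0"
}}

```text
time: 32.5
tool_pos: [0.5442, -0.3071, 0.0886]
ee_rot: [-3.141, 0.0, -0.085]
wrist_force: [0.1, -0.0, -1.1]
width: 0.041
```

```bash
python3 plan.py .5433 -.309 .0105 -5.1
python3 - <<'E'
from wm import *
o=get_obs();s=vision.snapshot("wrist"); cv2.imwrite("pics/w19.png",s["image"][:,:,::-1])
print(proj(s,[[.5433,-.309,.003]],o))
E
```

```text
t 32.5 pos [ 0.5442 -0.3071  0.0886] rpy [-179.95    0.     -4.9 ] w 0.041 F [ 0.1 -0.  -1.1] j6 -0.52
to 0.5433 -0.309 0.0105 -5.1 : -0.0029 0.0081 0.3124  -0.0003 0.0000 0.0011 rows>= 2
[[276.20439345 215.1037917 ]]
```

View pics/w19.png

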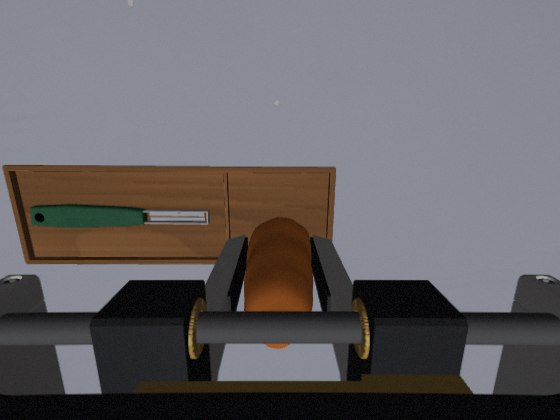

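Emit:
{"fn": "servo_tool", "kwargs": {
  "targets": "0 0.003 0.008 0.07 0 0 0; 0 0.003 0.008 0.15 0 0 0; 0 0.003 0.008 0.22 0 0 0; 0 0.003 0.008 0.27 0 0 0; 0 0.003 0.008 0.29 0 0 0; 0 0.003 0.008 0.29 0 0 0; 0 0.003 0.008 0.29 0 0 0; 0 0.003 0.008 0.29 0 0 0; 0 0.003 0.008 0.29 0 0 0"
}}

```text
time: 33.3
tool_pos: [0.545, -0.3116, 0.0178]
ee_rot: [3.14, -0.003, -0.088]
wrist_force: [0.6, 0.6, -0.9]
width: 0.041
```

```bash
python3 plan.py .545 -.309 .0095 -5.1
```

```text
t 33.3 pos [ 0.545  -0.3116  0.0178] rpy [ 1.7993e+02 -1.4000e-01 -5.0200e+00] w 0.041 F [ 0.6  0.6 -0.9] j6 -0.52
to 0.545 -0.309 0.0095 -5.1 : -0.0010 -0.0103 0.0333  0.0004 -0.0008 0.0005 rows>= 1
```

Emit:
{"fn": "servo_tool", "kwargs": {
  "targets": "0 0 -0.008 0.015 0 0 0; 0 0 -0.008 0.028 0 0 0; 0 0 -0.008 0.028 0 0 0; 0 0 -0.008 0.028 0 0 0"
}}

```text
time: 33.63
tool_pos: [0.5442, -0.3089, 0.0091]
ee_rot: [-3.141, 0.0, -0.088]
wrist_force: [-0.4, -0.5, -0.9]
width: 0.0408
```

```bash
python3 plan.py .545 -.309 .0095 -5.1
```

```text
t 33.63 pos [ 0.5442 -0.3089  0.0091] rpy [-179.99    0.     -5.02] w 0.0408 F [-0.4 -0.5 -0.9] j6 -0.52
to 0.545 -0.309 0.0095 -5.1 : 0.0031 -0.0000 -0.0015  -0.0001 0.0000 0.0005 rows>= 1
```

Emit:
{"fn": "servo_tool", "kwargs": {
  "targets": "0.58 0 0 0 0 0 0; 0.58 0 0 0 0 0 0; 0.58 0 0 0 0 0 0; 0.58 0 0 0 0 0 0; 0.58 0 0 -0.06 0 0 0; 0.58 0 0 -0.15 0 0 0; 0.58 0 0 -0.3 0 0 0; 0.58 0 0 -0.45 0 0 0; 0.58 0 0 -0.6 0 0 0; 0.58 0 0 -0.75 0 0 0; 0.58 0 -0.1 -0.85 0 0 0; 0.58 0 -0.25 -0.85 0 0 0"
}}

```text
time: 34.63
tool_pos: [0.5518, -0.2503, 0.2297]
ee_rot: [3.135, -0.012, -0.093]
wrist_force: [0.8, 0.7, 0.4]
width: 0.0543
```

Emit:
{"fn": "servo_tool", "kwargs": {
  "targets": "0.58 0 -0.15 0 0 0 0; 0.58 0 -0.3 0 0 0 0; 0.58 0 -0.45 0 0 0 0; 0.58 0 -0.6 0 0 0 0; 0.58 0 -0.75 0 0 0 0; 0.58 -0.1 -0.85 0 0 0 0; 0.58 -0.2 -0.9 0 0 0 0; 0.58 -0.3 -0.9 0 0 0 0; 0.58 -0.4 -0.9 0 0 0 0; 0.58 -0.4 -0.9 0 0 0 0; 0.58 -0.4 -0.9 0 0 0 0"
}}

```text
time: 35.55
tool_pos: [0.4694, -0.0137, 0.2224]
ee_rot: [3.142, -0.002, -0.087]
wrist_force: [0.5, 0.1, 0.4]
width: 0.0545
```

Run:
```python
from wm import *
o=get_obs(); print(o["tool_pos"],o["time"])
for n in ("top","scene","wrist"):
    s=vision.snapshot(n); im=s["image"]; cv2.imwrite(f"pics/{n}20.png",im[:,:,::-1])
    if n=="top": zoom(s,(270,240),(180,90),"t20.png",2)
```

```text
[ 0.46939426 -0.01366755  0.22240184] 35.55
```

View pics/t20.png

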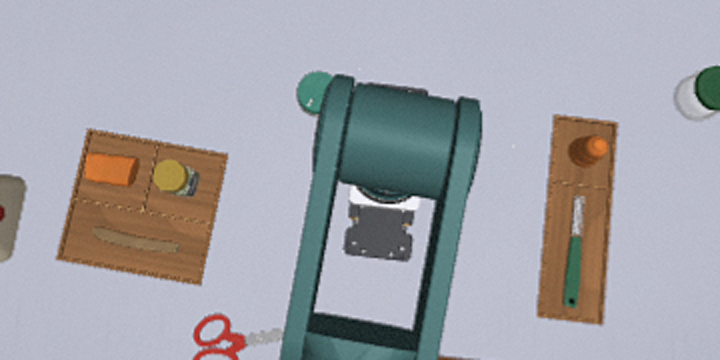

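View pics/scene20.png

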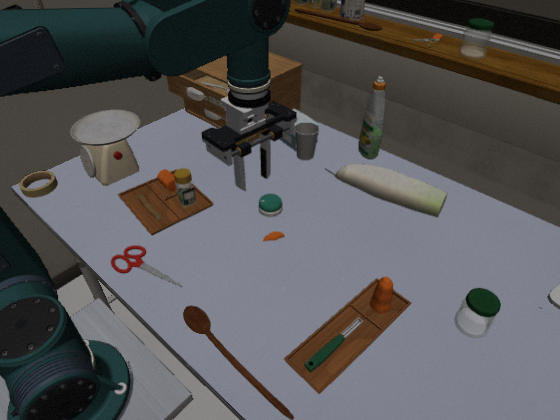

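Run:
```python
from m import *
def fr(c,yaw,p): 
    a=np.radians(yaw); d=np.array(p)-c; return np.round([d[0]*np.cos(a)+d[1]*np.sin(a),-d[0]*np.sin(a)+d[1]*np.cos(a)],1)
import m
def g(lo,near,z,name,T):
    b,st,c=blob(lo,near); p=ray(s,c,z)[0,:2]*1000
    print(name,p.round(1),"tray frame",fr(*T,p) if T else "",st[4])
SQ=(np.array([447.5,318]),-8.5); OB=(np.array([449.2,-300]),-95.1)
o=270-180;oy=150
g((S>150)&(H<16),(o+55,oy+84),.035,"chunk +42,+49",SQ)
g((S>110)&(H>18)&(H<28),(o+86,oy+88),.105,"jarlid +42,-49",SQ)
g((S>60)&(H>12)&(V>V[270,160]*1.0)&(S<112),(o+68,oy+119),.0105,"burdock -49,0",SQ)
g((S>150)&(H<16),(o+297,oy+75),.045,"butt 0,+94.5",OB)
g((S>60)&(H>45)&(H<100),(o+287,oy+135),.0095,"handle 0,-76.5",OB)
g((S>60)&(H>70)&(H<100),(249,196),.037,"timer 612.9,76.5 (part hidden)",None)
```

```text
chunk +42,+49 [495.4 359.9] tray frame [41.2 48.5] 398
jarlid +42,-49 [481.6 262. ] tray frame [ 42.  -50.3] 225
burdock -49,0 [238.3 650. ] tray frame [-256.   297.4] 321
butt 0,+94.5 [ 541.1 -304.9] tray frame [-3.3 92. ] 242
handle 0,-76.5 [ 370.6 -291. ] tray frame [ -2. -79.] 205
timer 612.9,76.5 (part hidden) [436.7 -17.9] tray frame  8174
```

View pics/wrist20.png

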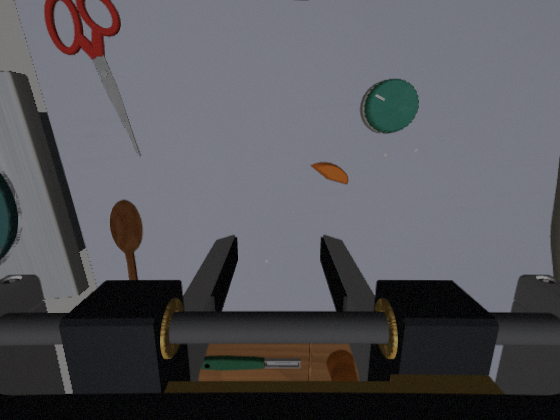

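Run:
```python
from bench import robot, get_obs
print(robot.close_job(), get_obs()["time"])
```

```text
the job is handed in; nothing more can be done
the job is handed in; nothing more can be done
```

Both kits are made up and the job is handed in at about 36 s of the 128 s allowed. I placed things in the order you gave them:

- **Braising kit:** burdock along the long compartment, then the carrot chunk lying in one square compartment, then the spice jar upright in the other.
- **Peeling kit:** peeler along the long compartment, then the carrot butt standing upright in the short one.

**Last checks:**

- In the top view the chunk, jar lid, peeler handle and butt came out about 1 to 4 mm from the middle of their compartments.
- The automatic check on the burdock failed because its colour mask picked the wrong patch. An earlier wrist picture showed it central in its compartment.
- The check on the timer failed the same way, because the arm partly covered it. I never touched it, and the last pictures show it apparently unmoved.
- The jar and butt stand upright in the last scene picture, and wrist forces stayed within a few newtons in every reading.
- While I was turning to set the chunk down, the last joint came to -2.567 rad, just inside its -2.57 limit.

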